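Restock the fondue drawer

TASK

Pull the drawer of the ash unit all the way out by its handle. Stand one spare fuel tin upright in each pocket that is empty, and lay the sleeve of forks flat in the long bay behind the drawer front; then push the drawer fully shut. Spare tins that are not needed stay standing on the worktop, and the pot and the saucer are left where they are.

Things in the scene. Friction and masses are not known exactly. Their poses are not given: they have to be found in the camera images.
- drawer (a joint): how far the drawer is pulled out, in m: 0 is shut (end stop), 0.265 is fully out (end stop). It slides level with about 2 N of friction and stays where it is left. The drawer unit is a fixed ash box, 300 deep, 350 wide, 88 high, standing on the worktop; the drawer front is 64 high (from 11 to 75 above the worktop), its top edge open to above when pulled out.
- handle (a point): middle of the drawer's handle, a level round steel bar of diameter 10 and length 120 at 66 above the worktop, its axis 48 in front of the drawer front and parallel to it. x axis: level, into the unit (pushing shut); -x is the way the drawer pulls open; y axis along the bar; z up. Pinch it from above with the fingertips no more than 12 below the bar axis.
- bay (a point): centre of the floor of the long bay just behind the drawer front, 60 wide (x) by 310 long (y), 22 above the worktop; same axes as handle. It lies 114 behind the handle (+x). Round it the dark wood insert stands 11 above the floor; the inner face of the drawer front is 52 towards the handle (-x) from this point. The drawer's side walls stand 26 above the floor at y = +-155.
- forks: six fondue forks in one hard sleeve, one rigid piece lying flat, 230 long (x), 250 g: sleeve 36 wide (y) and 30 high from x = -115 to +55, fork ends (28 wide) from there to +115. Origin at the underside, middle of the length; z up. Lies on the worktop at the start, with room to grip it across the sleeve at its origin.
- cell0 (a point): centre of the floor of pocket 0 in the drawer, a square pocket of 58 by 58, 11 deep (tins stand 33 proud of it), floor 22 above the worktop; same axes as handle. Pockets 0 to 2 are the row nearer the front (81 behind the bay, +x), 3 to 5 the row behind; pitch 92 along y and 66 along x. The row behind lies 52 in front of the unit's face when the drawer is fully out.
- cell1 (a point): centre of the floor of pocket 1 in the drawer, a square pocket of 58 by 58, 11 deep (tins stand 33 proud of it), floor 22 above the worktop; same axes as handle. Pockets 0 to 2 are the row nearer the front (81 behind the bay, +x), 3 to 5 the row behind; pitch 92 along y and 66 along x. The row behind lies 52 in front of the unit's face when the drawer is fully out.
- cell2 (a point): centre of the floor of pocket 2 in the drawer, a square pocket of 58 by 58, 11 deep (tins stand 33 proud of it), floor 22 above the worktop; same axes as handle. Pockets 0 to 2 are the row nearer the front (81 behind the bay, +x), 3 to 5 the row behind; pitch 92 along y and 66 along x. The row behind lies 52 in front of the unit's face when the drawer is fully out.
- cell3 (a point): centre of the floor of pocket 3 in the drawer, a square pocket of 58 by 58, 11 deep (tins stand 33 proud of it), floor 22 above the worktop; same axes as handle. Pockets 0 to 2 are the row nearer the front (81 behind the bay, +x), 3 to 5 the row behind; pitch 92 along y and 66 along x. The row behind lies 52 in front of the unit's face when the drawer is fully out.
- cell4 (a point): centre of the floor of pocket 4 in the drawer, a square pocket of 58 by 58, 11 deep (tins stand 33 proud of it), floor 22 above the worktop; same axes as handle. Pockets 0 to 2 are the row nearer the front (81 behind the bay, +x), 3 to 5 the row behind; pitch 92 along y and 66 along x. The row behind lies 52 in front of the unit's face when the drawer is fully out.
- cell5 (a point): centre of the floor of pocket 5 in the drawer, a square pocket of 58 by 58, 11 deep (tins stand 33 proud of it), floor 22 above the worktop; same axes as handle. Pockets 0 to 2 are the row nearer the front (81 behind the bay, +x), 3 to 5 the row behind; pitch 92 along y and 66 along x. The row behind lies 52 in front of the unit's face when the drawer is fully out.
- stored0: closed round aluminium fuel tin, diameter 50, height 44, about 110 g; origin at the centre of its underside, z up through its lid. If present, it already stands in pocket 0 of the drawer.
- stored1: closed round aluminium fuel tin, diameter 50, height 44, about 110 g; origin at the centre of its underside, z up through its lid. If present, it already stands in pocket 1 of the drawer.
- stored2: closed round aluminium fuel tin, diameter 50, height 44, about 110 g; origin at the centre of its underside, z up through its lid. If present, it already stands in pocket 2 of the drawer.
- stored3: closed round aluminium fuel tin, diameter 50, height 44, about 110 g; origin at the centre of its underside, z up through its lid. If present, it already stands in pocket 3 of the drawer.
- stored4: closed round aluminium fuel tin, diameter 50, height 44, about 110 g; origin at the centre of its underside, z up through its lid. If present, it already stands in pocket 4 of the drawer.
- stored5: closed round aluminium fuel tin, diameter 50, height 44, about 110 g; origin at the centre of its underside, z up through its lid. If present, it already stands in pocket 5 of the drawer.
- spare0: closed round aluminium fuel tin, diameter 50, height 44, about 110 g; origin at the centre of its underside, z up through its lid. If present, a spare, standing on the worktop at the start.
- spare1: closed round aluminium fuel tin, diameter 50, height 44, about 110 g; origin at the centre of its underside, z up through its lid. If present, a spare, standing on the worktop at the start.
- spare2: closed round aluminium fuel tin, diameter 50, height 44, about 110 g; origin at the centre of its underside, z up through its lid. If present, a spare, standing on the worktop at the start.
- spare3: closed round aluminium fuel tin, diameter 50, height 44, about 110 g; origin at the centre of its underside, z up through its lid. If present, a spare, standing on the worktop at the start.
- spare4: closed round aluminium fuel tin, diameter 50, height 44, about 110 g; origin at the centre of its underside, z up through its lid. If present, a spare, standing on the worktop at the start.
- spare5: closed round aluminium fuel tin, diameter 50, height 44, about 110 g; origin at the centre of its underside, z up through its lid. If present, a spare, standing on the worktop at the start.
- pot: red ceramic fondue pot, rim radius 82, height 85, on the cast-iron stand on top of the drawer unit; bystander. Origin under its centre. The stand (150 wide) and pot take up the rear of the unit's top, no nearer than 110 to its front face.
- saucer: white porcelain saucer, radius 70, on the worktop at the far side; bystander. Origin under its centre.
Not all that is in view belongs to the job. What is shaped like the spare1 but yellow is not meant.

How it is judged:
On the way, in this order (a step that is already met when the one before it is completed fails the run):
1. the drawer is pulled out by its handle (at least 230 mm) (value of joint drawer above 0.23 m), for 0.2 s.
2. with the drawer still out, every pocket holds an upright tin and the forks lie flat in the bay (distance between any of stored0, spare0, spare1, spare2, spare3, spare4, spare5 and cell0 below 0.012 m and distance between any of stored1, spare0, spare1, spare2, spare3, spare4, spare5 and cell1 below 0.012 m and distance between any of stored2, spare0, spare1, spare2, spare3, spare4, spare5 and cell2 below 0.012 m and distance between any of stored3, spare0, spare1, spare2, spare3, spare4, spare5 and cell3 below 0.012 m and distance between any of stored4, spare0, spare1, spare2, spare3, spare4, spare5 and cell4 below 0.012 m and distance between any of stored5, spare0, spare1, spare2, spare3, spare4, spare5 and cell5 below 0.012 m and x of forks in the frame of bay between -0.02 and 0.02 m and y of forks in the frame of bay between -0.048 and 0.048 m and z of forks in the frame of bay below 0.006 m and angle between each of forks, stored0, stored1, stored2, stored3, stored4, stored5, spare0, spare1, spare2, spare3, spare4, spare5's own z axis and vertical below 0.12 rad and value of joint drawer above 0.1 m), for 0.2 s.
3. the drawer is shut (within 8 mm) (value of joint drawer below 0.008 m), for 0.2 s.
At the end, for the whole second after the job is handed in: Drawer shut to within 8 mm; a tin upright (0.12 rad) in every pocket, within 12 mm of its floor centre; forks flat on the bay floor (within 20 mm across, 48 mm along, 6 mm up); every spare not needed upright on the worktop; all at rest (distance between any of stored0, spare0, spare1, spare2, spare3, spare4, spare5 and cell0 below 0.012 m and distance between any of stored1, spare0, spare1, spare2, spare3, spare4, spare5 and cell1 below 0.012 m and distance between any of stored2, spare0, spare1, spare2, spare3, spare4, spare5 and cell2 below 0.012 m and distance between any of stored3, spare0, spare1, spare2, spare3, spare4, spare5 and cell3 below 0.012 m and distance between any of stored4, spare0, spare1, spare2, spare3, spare4, spare5 and cell4 below 0.012 m and distance between any of stored5, spare0, spare1, spare2, spare3, spare4, spare5 and cell5 below 0.012 m and x of forks in the frame of bay between -0.02 and 0.02 m and y of forks in the frame of bay between -0.048 and 0.048 m and z of forks in the frame of bay below 0.006 m and angle between each of forks, stored0, stored1, stored2, stored3, stored4, stored5, spare0, spare1, spare2, spare3, spare4, spare5's own z axis and vertical below 0.12 rad and (height (world z) of spare0 below 0.008 m or distance between spare0 and cell0 below 0.012 m or distance between spare0 and cell1 below 0.012 m or distance between spare0 and cell2 below 0.012 m or distance between spare0 and cell3 below 0.012 m or distance between spare0 and cell4 below 0.012 m or distance between spare0 and cell5 below 0.012 m) and (height (world z) of spare1 below 0.008 m or distance between spare1 and cell0 below 0.012 m or distance between spare1 and cell1 below 0.012 m or distance between spare1 and cell2 below 0.012 m or distance between spare1 and cell3 below 0.012 m or distance between spare1 and cell4 below 0.012 m or distance between spare1 and cell5 below 0.012 m) and (height (world z) of spare2 below 0.008 m or distance between spare2 and cell0 below 0.012 m or distance between spare2 and cell1 below 0.012 m or distance between spare2 and cell2 below 0.012 m or distance between spare2 and cell3 below 0.012 m or distance between spare2 and cell4 below 0.012 m or distance between spare2 and cell5 below 0.012 m) and (height (world z) of spare3 below 0.008 m or distance between spare3 and cell0 below 0.012 m or distance between spare3 and cell1 below 0.012 m or distance between spare3 and cell2 below 0.012 m or distance between spare3 and cell3 below 0.012 m or distance between spare3 and cell4 below 0.012 m or distance between spare3 and cell5 below 0.012 m) and (height (world z) of spare4 below 0.008 m or distance between spare4 and cell0 below 0.012 m or distance between spare4 and cell1 below 0.012 m or distance between spare4 and cell2 below 0.012 m or distance between spare4 and cell3 below 0.012 m or distance between spare4 and cell4 below 0.012 m or distance between spare4 and cell5 below 0.012 m) and (height (world z) of spare5 below 0.008 m or distance between spare5 and cell0 below 0.012 m or distance between spare5 and cell1 below 0.012 m or distance between spare5 and cell2 below 0.012 m or distance between spare5 and cell3 below 0.012 m or distance between spare5 and cell4 below 0.012 m or distance between spare5 and cell5 below 0.012 m) and linear speed of each of spare0, spare1, spare2, spare3, spare4, spare5, forks below 0.02 m/s and value of joint drawer below 0.008 m and velocity of joint drawer below 0.02 m/s); the robot touches nothing.
It fails at once if the fondue pot was moved more than 20 mm (distance of pot from where it was at the start of the episode above 0.02 m).
It fails at once if the saucer was moved more than 30 mm (distance of saucer from where it was at the start of the episode above 0.03 m).
Of stored0, stored1, stored2, stored3, stored4, stored5 only 1 to 2 are there at a start; the rules pass over those that are not, and their reading is None.
Of spare0, spare1, spare2, spare3, spare4, spare5 only 5 to 6 are there at a start; the rules pass over those that are not, and their reading is None.
At some moment in a run one of spare0, spare1, spare2, spare3, spare4, spare5, forks may be knocked a few centimetres aside while the robot is not near it.
Once in a run the grip may slacken for a moment while it holds something.
It also fails if it takes over 184 s, if anything falls off the work surface, if the arm or the gripper's body presses on something with over 40 N, if the wrist force passes 120 N, or if a joint passes its speed limit or range.

ROBOT

A 7-joint arm with a two-finger parallel gripper is mounted at the origin on the work surface. World frame = base frame: x ahead of the robot, y to its left, z up, the work surface at z = 0. Lengths are in m, angles in rad, forces in N, time in s.
With the tool pointing down it reaches from about 0.4 to 0.85 m from the base axis. Payload 4.5 kg.
Tool frame: the origin (TCP) lies between the finger pads; the fingertips stand r.tip_reach ahead of it and the grasp point (between the pads) lies 3 mm ahead of it (r.tip_reach is the distance from the TCP to the fingertips, in m); z points along the fingers, y is the line along which they close (so a half turn about z gives the same grasp; the last joint's range is limited). The gripper opens to 88 mm and grips with 3 to 60 N. Pads are 18 mm wide; open, the fingers measure 123 mm over their backs; the gripper's body (75 mm by 187 mm) begins 45 mm behind the grasp point.
Start: joints at [1.25, 0.689, -0.195, 1.565, 0.157, 0.902, -0.215], TCP at [0.217, -0.586, 0.261] pointing down, gripper open.
Joint ranges: [-3.01, 3.01], [-0.46, 2.08], [-1.47, 1.51], [0.13, 2.56], [-1, 4.14], [0.04, 2.09], [-2.66, 2.66]. Speed limits (rad/s): [2.57, 2.57, 3.14, 3.14, 3.14, 3.14, 3.14].

INTERFACE

Orientations are given as a unit quaternion [x, y, z, w].
In Python, from plant import r gives the robot as it stands.
- The arm moves only by the tool step_arm, never from a script. Its argument "motion" is a list of rows, each an object with "dp": the shift along the tool's x, y, z in mm, a list of three; "twist": the turn, a rotation vector about the tool's x, y, z in rad, a list of three; "hand": the opening, from -1 (shut) to 1 (fully open). In form: [{"dp": [dx, dy, dz], "twist": [rx, ry, rz], "hand": hand}, ...]. A call has 1 to 5 rows; each row is the pose to reach, as a shift and turn from the pose commanded when the call began, along the tool's axes at that moment; what a row does not reach only later rows make up. A row lasts 1/8 s, in which the tool goes at most 62.5 mm and 10.7 degrees, less where a joint would pass 70% of its speed; a pose out of reach is approached as far as the arm can. A call with a gripper value outside its range is refused whole. The fingers move at their own pace and stop on an object; "force" is the grip in N (left out, the last holds). Time passes only in rows, so rows that repeat a pose let the fingers close. It gives the time, the measured TCP pose, the force, the opening and the grip force at its end, in the units of the state.
- r.get_state(): the state, without advancing time (a new reading comes with each control period).
- r.snapshot(name): name is "scene" or "top" or "wrist"; returns a dict with "pixels" (420x560x3 uint8, red, green, blue), "depth" (420x560 float32, m along the optical axis (not along the pixel's ray), 0 where there is no reading), "fx", "fy", "cx", "cy" (pixels), "xyz" and "orientation" of the camera in the world; the wrist camera has in their place "mount" (4x4, takes a point from camera to tool coordinates, whose origin is the TCP and whose axes are the flange's). Camera axes: x right, y down, z forward; pixel columns grow to the right and rows downward; lengths in m; the calibration is good to about 2 mm. A picture is of the moment at which its call begins: read the wrist's pose just before it.
- r.finish_job(): hands the job in; it is judged then, once.
Trained networks look in the newest picture that a camera, given by its name, has taken for a name from the list of things; names that differ only in an ending like _2 or _b are one class to them, and where a whole thing is asked for, a point or a joint stands for the part that bears it (a point fixed in the world has none). Each returns a list of dicts, best first, with "score" (0 to 1); they miss things now and then, are a little off and sometimes report something else, mostly with a low value. They report only what shows in the picture. A call takes as long as a camera call. They do not tell look-alikes from the thing itself.
- r.search_frame(camera, thing): "at" ([x, y, z] in m, in the coordinates of the camera as it stood for that picture, good to about 4 mm: the middle of the surface that is visible of it).
The state is a dict: "clock": time; "q": joint angles; "qd": joint speeds; "joint_torque": joint torques, N m; "tool_pos": TCP position; "eef_rot": TCP orientation; "contact_force": force on the tool from outside, world axes, zero at the start; "moment": the same for the moment, N m; "opening": opening from 0.0 (shut) to 1.0 (fully open); "finger_force": force on a finger pad.
Only numpy, scipy, OpenCV 4.12 (cv2) and the standard library are available. Lean on these libraries where they do the work, as an engineer would, in place of code of your own. Each camera call takes 0.05 s, during which the arm holds its last target. There are 200 camera calls.

## Working session

There is one attempt and no reset: what is moved stays moved. The work goes in short steps, Python scripts to look and compute and a tool call to move; the robot and the scene stay as the last step left them, time stands still between calls to the robot, and variables do not carry over. Pictures are saved under pics/ and viewed, at most 14 in all, crops included, and the job is handed in when it is done.

Besides the shell and the picture viewer there is one more tool, called after "Call:" by a JSON object that holds its "op" and its "data". step_arm: Moves the arm, as the interface text tells. Its arguments: {"type":"object","properties":{"motion":{"type":"array"},"force":{"type":"number"}},"required":["motion"]}

```bash
ls; mkdir -p pics; cat > h.py <<'E'
import numpy as np, cv2
from scipy.spatial.transform import Rotation as R
from plant import r
def T(p,q):
    M=np.eye(4);M[:3,:3]=R.from_quat(q).as_matrix();M[:3,3]=p;return M
def snap(name,save=None):
    s=r.get_state();im=r.snapshot(name)
    M=T(im['xyz'],im['orientation']) if 'xyz' in im else T(s['tool_pos'],s['eef_rot'])@np.array(im['mount'])
    im['M']=M
    if save: cv2.imwrite('pics/'+save,im['pixels'][:,:,::-1])
    return im
def cloud(im):
    d=im['depth'];v,u=np.indices(d.shape)
    P=np.stack([(u-im['cx'])/im['fx']*d,(v-im['cy'])/im['fy']*d,d],-1)
    return P@im['M'][:3,:3].T+im['M'][:3,3]
def proj(im,p):
    c=np.linalg.inv(im['M'])@np.append(p,1);return (im['fx']*c[0]/c[2]+im['cx'],im['fy']*c[1]/c[2]+im['cy'])
def find(im,cam,thing,mins=0.2):
    out=[]
    for o in r.search_frame(cam,thing):
        if o['score']<mins: continue
        w=(im['M']@np.append(o['at'],1))[:3]
        out.append((round(o['score'],2),w.round(3).tolist(),np.round(proj(im,w)).astype(int).tolist()))
    return out
def tool(delta):  # world vector (m) -> tool mm
    s=r.get_state();return (R.from_quat(s['eef_rot']).inv().apply(delta)*1000).round(1)
E
python3 - <<'E'
from h import *
s=r.get_state();print(s,r.tip_reach);print(R.from_quat(s['eef_rot']).as_matrix().round(3))
for c in('scene','top'):
    im=snap(c,c+'0.png');print(c,im['M'].round(3).tolist(),im['fx'])
    for t in('handle','forks','spare0','stored0','pot','saucer','drawer'):print(t,find(im,c,t))
E
```

```text
pics
{'clock': 0.0, 'q': array([ 1.24981846,  0.68998921, -0.19448234,  1.56637558,  0.15733007,
        0.90248112, -0.21511492]), 'qd': array([ 8.59396327e-04, -7.76789464e-04,  7.47747357e-04, -1.78147776e-03,
        1.62153963e-05,  1.12362612e-03,  1.35922805e-03]), 'joint_torque': array([-4.70453469e-04, -5.27547848e+01, -1.26731638e+00, -1.53424054e+01,
       -5.26993372e-02,  6.62337639e-03,  1.71344518e-04]), 'tool_pos': array([ 0.21683764, -0.58553562,  0.25989753]), 'eef_rot': array([ 9.84301406e-01,  1.76493278e-01, -2.50448785e-04, -8.95975888e-04]), 'contact_force': array([ 0.84963989, -0.35200227,  0.04701894]), 'moment': array([0.01010665, 0.03652036, 0.0358426 ]), 'finger_force': 0.0, 'opening': 1.0003197415539324} 0.022
[[ 0.938  0.347 -0.001]
 [ 0.347 -0.938  0.002]
 [-0.    -0.002 -1.   ]]
scene [[-0.489, 0.728, -0.481, 1.023], [0.872, 0.407, -0.271, 0.325], [-0.001, -0.552, -0.834, 0.932], [0.0, 0.0, 0.0, 1.0]] 404.6895109162452
handle [(0.85, [0.534, 0.221, 0.067], [341, 233])]
forks [(0.78, [0.535, -0.361, 0.028], [156, 154]), (0.53, [0.532, 0.222, 0.07], [34
[... 573 characters left out ...]
, 1.671], [0.0, 0.0, 0.0, 1.0]] 540.2565057008441
handle [(0.77, [0.519, 0.26, 0.067], [208, 228])]
forks [(0.66, [0.519, -0.366, 0.035], [415, 232])]
spare0 [(0.8, [0.631, -0.17, 0.043], [351, 194]), (0.78, [0.625, -0.266, 0.046], [383, 197]), (0.71, [0.534, -0.17, 0.047], [351, 226]), (0.7, [0.416, -0.07, 0.049], [318, 265]), (0.66, [0.438, -0.16, 0.043], [348, 258]), (0.61, [0.516, 0.263, 0.07], [206, 229]), (0.54, [0.349, -0.129, 0.043], [337, 287])]
stored0 [(0.41, [0.516, 0.266, 0.069], [206, 229])]
pot [(0.65, [0.523, 0.26, 0.07], [207, 227]), (0.6, [0.506, 0.485, 0.159], [123, 229])]
saucer [(0.84, [0.777, -0.098, 0.011], [327, 149])]
drawer [(0.93, [0.521, 0.259, 0.07], [208, 228])]
```

View pics/top0.png

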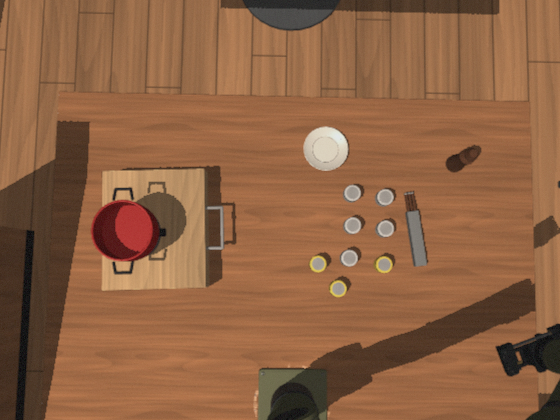

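View pics/scene0.png

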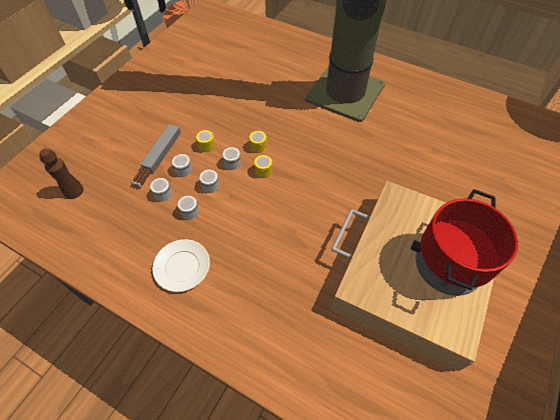

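The top view shows silver tins at px (353,193), (385,197), (353,225), (386,228) and (349,258); yellow look-alikes at (318,264), (338,289) and (384,264); the forks at (416,235); and the handle at (216,228). Five silver tins are the spares, and the yellow ones get excluded by colour. Next I measure these from the cloud.

```bash
python3 - <<'E'
from h import *
for c in('top','scene'):
    im=snap(c);P=cloud(im);hsv=cv2.cvtColor(im['pixels'],cv2.COLOR_RGB2HSV)
    X,Y,Z=P[...,0],P[...,1],P[...,2]
    # handle bar
    m=(abs(X-.52)<.1)&(Y>.15)&(Y<.24)&(Z>.06)&(Z<.08)
    q=P[m];print(c,'bar',len(q),q.mean(0).round(4),np.percentile(q,[1,99],axis=0).round(3).tolist())
    pr=np.polyfit(q[:,0],q[:,1],1);print('fit y=',pr)
    # box top
    m=(Z>.08)&(Z<.096)&(Y>.2);q=P[m][:,:2].astype(np.float32);print('box',cv2.minAreaRect(q))
    front=[];
    for x in np.arange(.38,.68,.02):
        qq=P[m&(abs(X-x)<.01)];front.append((x,np.percentile(qq[:,1],2)))
    print('front',np.polyfit(*np.array(front).T,1), np.median(P[m][:,2]))
    # tins
    m=((Z>.036)&(Z<.055)&(X>.25)&(X<.75)&(Y<.0)&(Y>-.32)).astype(np.uint8)
    n,l,st,ce=cv2.connectedComponentsWithStats(m)
    for i in range(1,n):
        if st[i,4]>40:
            q=P[l==i];print(ce[i].round(),st[i,4],((q.min(0)+q.max(0))/2).round(4),'sat',np.median(hsv[...,1][l==i]),np.percentile(hsv[...,1][l==i],90))
    m=(Z>.022)&(Z<.04)&(Y<-.31)&(Y>-.5)&(X>.35)&(X<.75)
    n,l,st,ce=cv2.connectedComponentsWithStats(m.astype(np.uint8));i=1+np.argmax(st[1:,4]);q=P[l==i]
    print('forks',st[i],cv2.minAreaRect(q[:,:2].astype(np.float32)),np.median(q[:,2]))
E
```

```text
top bar 177 [0.5186 0.2222 0.07  ] [[0.457, 0.213, 0.062], [0.585, 0.239, 0.078]]
fit y= [0.03622438 0.20345989]
box ((0.5145779848098755, 0.39354074001312256), (0.3511936366558075, 0.35017335414886475), 2.192335844039917)
front [0.04448273 0.24843908] 0.08805614280621898
[352. 193.] 210 [ 0.6352 -0.1713  0.0438] sat 27.0 31.099999999999994
[384. 197.] 208 [ 0.6246 -0.2715  0.045 ] sat 27.0 31.0
[352. 225.] 209 [ 0.5356 -0.1735  0.0447] sat 27.0 32.0
[385. 229.] 209 [ 0.5266 -0.2729  0.0451] sat 27.0 30.200000000000017
[348. 258.] 212 [ 0.4372 -0.1621  0.0453] sat 27.0 33.0
[317. 264.] 214 [ 0.4178 -0.0681  0.0438] sat 69.5 158.0
[383. 265.] 213 [ 0.4194 -0.2676  0.0459] sat 80.0 162.0
[337. 289.] 214 [ 0.3443 -0.1291  0.0455] sat 81.0 160.0
forks [406 192  21  75 698] ((0.5294588208198547, -0.36743831634521484), (0.2270464450120926, 0.038485173135995865), 8.576005935668945) 0.029559527215646586
scene bar 246 [0.5255 0.2212 0.0716] [[0.46, 0.212, 0.067], [0.587, 0.239, 0.076]]
fit y= [0.02565961 0.20773092]
box ((0.041031062602996826, 0.4035550057888031), (1.30352783203125, 0.30504974722862244), 1.4797096252441406)
front [0.06200824 0.2380448 ] 0.08972666316185995
[204. 137.] 196 [ 0.422  -0.2697  0.0441] sat 119.0 227.5
[257. 138.] 198 [ 0.3484 -0.1321  0.0438] sat 129.0 233.0
[231. 154.] 219 [ 0.439  -0.1645  0.0434] sat 25.0 30.200000000000017
[180. 161.] 222 [ 0.5298 -0.2751  0.0432] sat 26.0 32.0
[262. 162.] 222 [ 0.4208 -0.0708  0.044 ] sat 108.5 230.0
[208. 177.] 241 [ 0.5391 -0.1737  0.0432] sat 25.0 31.0
[159. 186.] 254 [ 0.6267 -0.274   0.0431] sat 26.0 31.0
[187. 204.] 264 [ 0.6379 -0.1737  0.0432] sat 26.0 30.700000000000017
forks [131 124  48  61 713] ((0.5319951176643372, -0.36977618932724), (0.23004572093486786, 0.03983388841152191), 8.909847259521484) 0.030194070972292875
```

Call:
{"op": "step_arm", "data": {"motion": [{"dp": [239, -157, 0], "twist": [0, 0, 0.316], "hand": 0}, {"dp": [239, -157, 0], "twist": [0, 0, 0.316], "hand": 0}, {"dp": [239, -157, 0], "twist": [0, 0, 0.316], "hand": 0}, {"dp": [239, -157, 0], "twist": [0, 0, 0.316], "hand": 0}, {"dp": [239, -157, 0], "twist": [0, 0, 0.316], "hand": 0}], "force": 30}}

```text
clock: 1.52
tool_pos: [0.3891, -0.3525, 0.261]
eef_rot: [1.0, 0.022, 0.001, -0.0]
contact_force: [-0.1, -0.6, -0.2]
opening: 0.502
finger_force: 0.0
```

Call:
{"op": "step_arm", "data": {"motion": [{"dp": [123, -267, 0], "twist": [0, 0, 0], "hand": 0}, {"dp": [123, -267, 0], "twist": [0, 0, 0], "hand": 0}, {"dp": [123, -267, 0], "twist": [0, 0, 0], "hand": 0}, {"dp": [123, -267, 0], "twist": [0, 0, 0], "hand": 0}, {"dp": [123, -267, 0], "twist": [0, 0, 0], "hand": 0}]}}

```text
clock: 2.15
tool_pos: [0.5004, -0.0809, 0.2609]
eef_rot: [1.0, 0.021, 0.001, -0.0]
contact_force: [-0.6, -0.3, -0.3]
opening: 0.495
finger_force: 0.0
```

Call:
{"op": "step_arm", "data": {"motion": [{"dp": [34, -290, 50], "twist": [0, 0, 0], "hand": 0}, {"dp": [34, -290, 50], "twist": [0, 0, 0], "hand": 0}, {"dp": [34, -290, 50], "twist": [0, 0, 0], "hand": 0}, {"dp": [34, -290, 50], "twist": [0, 0, 0], "hand": 0}, {"dp": [34, -290, 50], "twist": [0, 0, 0], "hand": 0}]}}

```text
clock: 2.78
tool_pos: [0.5217, 0.2104, 0.2103]
eef_rot: [1.0, 0.021, 0.0, -0.001]
contact_force: [0.5, 0.8, -0.5]
opening: 0.499
finger_force: 0.0
```

```bash
python3 - <<'E'
from h import *
import time
s=r.get_state();print(s['tool_pos'],s['qd'].round(3))
im=snap('wrist','w1.png');print(np.array(im['mount']).round(3).tolist());P=cloud(im);X,Y,Z=P[...,0],P[...,1],P[...,2]
print(find(im,'wrist','handle'))
m=(abs(X-.52)<.05)&(Y>.17)&(Y<.26)&(Z>.06)&(Z<.08);q=P[m];print(len(q),q.mean(0) if len(q) else 0)
if len(q): print(np.polyfit(q[:,0],q[:,1],1),np.percentile(q,[1,99],axis=0))
m=(abs(X-.52)<.1)&(Y>.17)&(Y<.26)&(Z>.06)&(Z<.08);q=P[m];print(np.percentile(q,[1,99],axis=0))
E
```

```text
[0.521688   0.21041518 0.21033964] [-0.599  0.254  0.095 -0.377 -0.061  0.124 -0.5  ]
[[-0.0, -0.96, -0.28, 0.072], [1.0, -0.0, -0.0, -0.0], [0.0, -0.28, 0.96, -0.126], [0.0, 0.0, 0.0, 1.0]]
[(0.83, [0.564, 0.265, 0.071], [211, 157])]
1456 [0.52212962 0.21906064 0.07179436]
[0.04291383 0.19665405] [[0.47094031 0.2128937  0.06807375]
 [0.56920077 0.22515005 0.07420237]]
[[0.45958383 0.21298256 0.06800089]
 [0.58698461 0.25836489 0.07421875]]
```

View pics/w1.png

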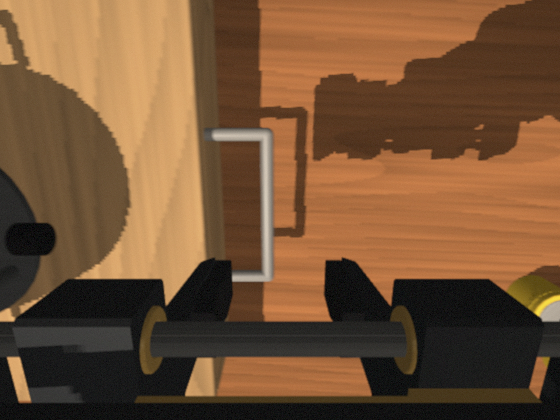

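The crop shows the bar at px (267,205), running from (267,135) to (267,278), between the open fingers; the unit front is at left, u≈210. It is the only bar of its kind. I descend and pinch.

Call:
{"op": "step_arm", "data": {"motion": [{"dp": [0, -7, 60], "twist": [0, 0, 0], "hand": 0}, {"dp": [0, -7, 110], "twist": [0, 0, 0], "hand": 0}, {"dp": [0, -7, 132], "twist": [0, 0, 0], "hand": 0}, {"dp": [0, -7, 132], "twist": [0, 0, 0], "hand": 0}]}}

```text
clock: 3.38
tool_pos: [0.5209, 0.2125, 0.0774]
eef_rot: [1.0, 0.019, -0.002, 0.001]
contact_force: [0.6, 0.1, 0.6]
opening: 0.502
finger_force: 0.0
```

Call:
{"op": "step_arm", "data": {"motion": [{"dp": [0, 0, 0], "twist": [0, 0, 0], "hand": -1}, {"dp": [0, 0, 0], "twist": [0, 0, 0], "hand": -1}, {"dp": [0, 0, 0], "twist": [0, 0, 0], "hand": -1}, {"dp": [0, 0, 0], "twist": [0, 0, 0], "hand": -1}], "force": 30}}

```text
clock: 3.88
tool_pos: [0.5224, 0.2149, 0.0796]
eef_rot: [1.0, 0.02, 0.001, -0.001]
contact_force: [0.3, 1.7, 5.1]
opening: 0.102
finger_force: 30.0
```

Call:
{"op": "step_arm", "data": {"motion": [{"dp": [0, 20, 0], "twist": [0, 0, 0], "hand": -1}, {"dp": [0, 60, 0], "twist": [0, 0, 0], "hand": -1}, {"dp": [0, 100, 0], "twist": [0, 0, 0], "hand": -1}, {"dp": [0, 140, 0], "twist": [0, 0, 0], "hand": -1}, {"dp": [0, 180, 0], "twist": [0, 0, 0], "hand": -1}]}}

```text
clock: 4.5
tool_pos: [0.5299, 0.0343, 0.0796]
eef_rot: [1.0, 0.02, 0.002, -0.001]
contact_force: [2.6, 2.9, 4.5]
opening: 0.098
finger_force: 30.0
```

Call:
{"op": "step_arm", "data": {"motion": [{"dp": [0, 40, 0], "twist": [0, 0, 0], "hand": -1}, {"dp": [0, 70, 0], "twist": [0, 0, 0], "hand": -1}, {"dp": [0, 85, 0], "twist": [0, 0, 0], "hand": -1}, {"dp": [0, 88, 0], "twist": [0, 0, 0], "hand": -1}, {"dp": [0, 88, 0], "twist": [0, 0, 0], "hand": -1}]}}

```text
clock: 5.12
tool_pos: [0.5333, -0.0467, 0.0796]
eef_rot: [1.0, 0.023, 0.002, -0.004]
contact_force: [0.5, 15.0, 9.3]
opening: 0.102
finger_force: 30.0
```

Call:
{"op": "step_arm", "data": {"motion": [{"dp": [0, -2, 0], "twist": [0, 0, 0], "hand": -0.3}, {"dp": [0, -2, 0], "twist": [0, 0, 0], "hand": -0.3}, {"dp": [0, -2, -20], "twist": [0, 0, 0], "hand": -0.3}, {"dp": [0, -2, -80], "twist": [0, 0, 0], "hand": -0.3}, {"dp": [0, -2, -140], "twist": [0, 0, 0], "hand": 0}]}}

```text
clock: 5.75
tool_pos: [0.531, -0.0532, 0.2196]
eef_rot: [1.0, 0.019, -0.001, 0.001]
contact_force: [1.9, -0.1, 0.8]
opening: 0.443
finger_force: 0.0
```

Call:
{"op": "step_arm", "data": {"motion": [{"dp": [0, 60, -40], "twist": [0, 0, 0], "hand": 0.3}, {"dp": [0, 120, -40], "twist": [0, 0, 0], "hand": 0.3}, {"dp": [0, 180, -40], "twist": [0, 0, 0], "hand": 0.3}, {"dp": [0, 240, -40], "twist": [0, 0, 0], "hand": 0.3}, {"dp": [0, 300, -40], "twist": [0, 0, 0], "hand": 0.3}]}}

```text
clock: 6.38
tool_pos: [0.5421, -0.3548, 0.2583]
eef_rot: [1.0, 0.018, -0.001, 0.0]
contact_force: [1.2, 0.7, 1.1]
opening: 0.65
finger_force: 0.0
```

```bash
cat >> h.py <<'E'
def tins(im,lo=.036,hi=.055,ylo=-.35,yhi=0.,pr=True):
    P=cloud(im);X,Y,Z=P[...,0],P[...,1],P[...,2];hsv=cv2.cvtColor(im['pixels'],cv2.COLOR_RGB2HSV)
    m=((Z>lo)&(Z<hi)&(X>.25)&(X<.75)&(Y<yhi)&(Y>ylo)).astype(np.uint8)
    n,l,st,ce=cv2.connectedComponentsWithStats(m);o=[]
    for i in range(1,n):
        if st[i,4]>100:
            q=P[l==i];o.append((((q.min(0)+q.max(0))/2).round(4).tolist(),(np.ptp(q,0)*1000).round().tolist(),'Y' if np.percentile(hsv[...,1][l==i],90)>80 else 'silver',int(st[i,4])))
            if pr: print(o[-1])
    return o
E
python3 - <<'E'
from h import *
print(r.get_state()['tool_pos'])
for c in('top','scene'):
    im=snap(c,c+'2.png');P=cloud(im);X,Y,Z=P[...,0],P[...,1],P[...,2];print(c,find(im,c,'handle'),find(im,c,'stored0'))
    m=(abs(X-.53)<.05)&(Y>-.08)&(Y<-.02)&(Z>.06)&(Z<.08);q=P[m];print(len(q),q.mean(0) if len(q) else 0, np.polyfit(q[:,0],q[:,1],1))
    m=(abs(X-.53)<.1)&(Y>-.08)&(Y<-.02)&(Z>.06)&(Z<.08);print(np.percentile(P[m],[1,99],axis=0)[:,0])
    # dark pocket floors
    m=(abs(X-.53)<.17)&(Y>.02)&(Y<.24)&(Z>.015)&(Z<.027)
    n,l,st,ce=cv2.connectedComponentsWithStats(m.astype(np.uint8))
    for i in range(1,n):
        if st[i,4]>60:q=P[l==i];print('floor',((q.min(0)+q.max(0))/2).round(4),np.ptp(q,0).round(3),st[i,4])
    print('tins');tins(im)
    print('stored');tins(im,.055,.075,.1,.25)
im=cv2.imread('pics/top2.png')[160:310,80:440];cv2.imwrite('pics/top2c.png',cv2.resize(im,None,fx=2.2,fy=2.2))
E
```

```text
[ 0.54209882 -0.35484089  0.25828624]
top [(0.7, [0.53, 0.123, 0.031], [254, 226])] [(0.78, [0.434, 0.14, 0.067], [247, 257]), (0.78, [0.519, 0.212, 0.066], [224, 228])]
109 [ 0.52741798 -0.0449262   0.06934234] [ 0.03841785 -0.06518846]
[0.46737017 0.59588476]
floor [0.5284 0.0678 0.021 ] [0.311 0.075 0.012] 1732
floor [0.6155 0.2131 0.0212] [0.057 0.054 0.011] 260
floor [0.618  0.1549 0.021 ] [0.06  0.059 0.012] 297
floor [0.5229 0.2117 0.0212] [0.061 0.055 0.012] 92
floor [0.5243 0.15   0.021 ] [0.061 0.059 0.012] 320
floor [0.4303 0.2125 0.0211] [0.064 0.055 0.012] 294
floor [0.4327 0.1614 0.0212] [0.055 0.029 0.011] 62
tins
([0.6355, -0.1719, 0.0452], [49.0, 47.0, 18.0], 'silver', 206)
([0.6242, -0.2721, 0.0449], [51.0, 50.0, 18.0], 'silver', 211)
([0.5354, -0.1734, 0.0454], [46.0, 50.0, 18.0], 'silver', 213)
([0.528, -0.2733, 0.0454], [46.0, 50.0, 19.0], 'silver', 209)
([0.4372, -0.1626, 0.0452], [48.0, 47.0, 18.0], 'silver', 216)
([0.4178, -0.0682, 0.0453], [48.0, 48.0, 18.0], 'Y', 214)
([0.4193, -0.2674, 0.0455], [45.0, 49.0, 18.0], 'Y', 219)
([0.3444, -0.1293, 0.0452], [48.0
[... 766 characters left out ...]
[0.057 0.053 0.008] 439
floor [0.688  0.1289 0.021 ] [0.011 0.218 0.012] 160
tins
([0.4212, -0.2703, 0.0435], [51.0, 52.0, 15.0], 'Y', 197)
([0.3471, -0.1313, 0.0445], [48.0, 50.0, 17.0], 'Y', 200)
([0.4398, -0.1645, 0.0431], [48.0, 49.0, 14.0], 'silver', 216)
([0.5297, -0.2746, 0.0426], [52.0, 52.0, 13.0], 'silver', 227)
([0.4214, -0.0707, 0.0433], [50.0, 50.0, 14.0], 'Y', 222)
([0.5379, -0.1741, 0.0431], [53.0, 50.0, 14.0], 'silver', 238)
([0.6258, -0.2737, 0.043], [50.0, 51.0, 13.0], 'silver', 248)
([0.6377, -0.1737, 0.0439], [49.0, 50.0, 15.0], 'silver', 268)
stored
([0.4355, 0.1416, 0.0636], [50.0, 48.0, 17.0], 'silver', 279)
([0.5242, 0.2137, 0.0641], [50.0, 50.0, 18.0], 'silver', 325)
```

View pics/top2c.png

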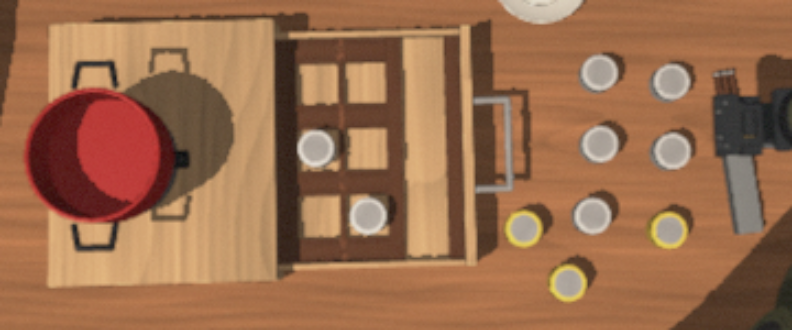

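The crop shows the drawer out. Stored tins are at crop px (368,215) (front row) and (316,148) (rear middle). The empty pockets are (320,83), (366,83), (366,148) and (320,215), so four spares are needed and one stays. I check the forks with the wrist camera.

```bash
cat >> h.py <<'E'
def forks(im):
    P=cloud(im);X,Y,Z=P[...,0],P[...,1],P[...,2]
    m=(Z>.02)&(Z<.036)&(Y<-.3)&(Y>-.5)&(X>.35)&(X<.75)
    n,l,st,ce=cv2.connectedComponentsWithStats(m.astype(np.uint8));i=1+np.argmax(st[1:,4]);q=P[l==i]
    print('forks',st[i],cv2.minAreaRect(q[:,:2].astype(np.float32)),np.median(q[:,2]))
E
python3 - <<'E'
from h import *
s=r.get_state();print(s['tool_pos'],s['eef_rot'])
im=snap('wrist');forks(im);im=snap('scene');forks(im)
E
```

```text
[ 0.54340693 -0.35026951  0.25825103] [ 9.99799905e-01  1.99792598e-02 -6.03387136e-04 -7.84493223e-04]
forks [ 271   88   49  209 6029] ((0.5323474407196045, -0.3684024214744568), (0.2294832170009613, 0.036037273705005646), 8.672887802124023) 0.0316042086706379
forks [131 124  48  62 769] ((0.5329887866973877, -0.3691258132457733), (0.23255270719528198, 0.03980109095573425), 9.615090370178223) 0.029915840187318854
```

Call:
{"op": "step_arm", "data": {"motion": [{"dp": [-12, 18, 60], "twist": [0, 0, -0.111], "hand": 0.3}, {"dp": [-12, 18, 120], "twist": [0, 0, -0.111], "hand": 0.3}, {"dp": [-12, 18, 180], "twist": [0, 0, -0.111], "hand": 0.3}, {"dp": [-12, 18, 222], "twist": [0, 0, -0.111], "hand": 0.3}, {"dp": [-12, 18, 222], "twist": [0, 0, -0.111], "hand": 0.3}]}}

```text
clock: 7.4
tool_pos: [0.5306, -0.3674, 0.0339]
eef_rot: [0.997, 0.076, -0.003, -0.002]
contact_force: [0.2, -0.0, -0.1]
opening: 0.651
finger_force: 0.0
```

Call:
{"op": "step_arm", "data": {"motion": [{"dp": [0, 0, 0], "twist": [0, 0, 0], "hand": -1}, {"dp": [0, 0, 0], "twist": [0, 0, 0], "hand": -1}, {"dp": [0, 0, 0], "twist": [0, 0, 0], "hand": -1}, {"dp": [0, 0, 0], "twist": [0, 0, 0], "hand": -1}], "force": 40}}

```text
clock: 7.9
tool_pos: [0.5338, -0.3705, 0.0391]
eef_rot: [0.997, 0.075, 0.002, 0.001]
contact_force: [-0.1, 1.8, 7.7]
opening: 0.408
finger_force: 40.0
```

Call:
{"op": "step_arm", "data": {"motion": [{"dp": [0, 0, -50], "twist": [0, 0, 0], "hand": -1}, {"dp": [0, 0, -110], "twist": [0, 0, 0], "hand": -1}, {"dp": [8, -20, -140], "twist": [0, 0, 0], "hand": -1}, {"dp": [18, -60, -140], "twist": [0, 0, 0], "hand": -1}, {"dp": [31, -100, -140], "twist": [0, 0, 0], "hand": -1}]}}

```text
clock: 8.52
tool_pos: [0.5479, -0.2661, 0.1779]
eef_rot: [0.997, 0.074, 0.001, 0.0]
contact_force: [-0.5, 1.4, -3.3]
opening: 0.409
finger_force: 40.0
```

Call:
{"op": "step_arm", "data": {"motion": [{"dp": [4, -50, 0], "twist": [0, 0, 0], "hand": -1}, {"dp": [8, -100, 0], "twist": [0, 0, 0], "hand": -1}, {"dp": [13, -150, 0], "twist": [0, 0, 0], "hand": -1}, {"dp": [18, -195, 0], "twist": [0, 0, 0], "hand": -1}, {"dp": [21, -230, 0], "twist": [0, 0, 0], "hand": -1}]}}

```text
clock: 9.15
tool_pos: [0.5344, -0.0338, 0.1774]
eef_rot: [0.997, 0.076, 0.001, -0.0]
contact_force: [-0.4, -0.4, -3.0]
opening: 0.405
finger_force: 40.0
```

Call:
{"op": "step_arm", "data": {"motion": [{"dp": [4, -40, 0], "twist": [0, 0, 0.05], "hand": -1}, {"dp": [8, -80, 0], "twist": [0, 0, 0.111], "hand": -1}, {"dp": [10, -102, 0], "twist": [0, 0, 0.111], "hand": -1}, {"dp": [10, -102, 0], "twist": [0, 0, 0.111], "hand": -1}, {"dp": [10, -102, 0], "twist": [0, 0, 0.111], "hand": -1}]}}

```text
clock: 9.78
tool_pos: [0.5293, 0.0648, 0.177]
eef_rot: [1.0, 0.019, 0.0, 0.001]
contact_force: [-0.1, -0.4, -1.8]
opening: 0.406
finger_force: 40.0
```

```bash
python3 - <<'E'
from h import *
s=r.get_state();print(s['tool_pos'],s['eef_rot'],s['opening'],s['finger_force'])
im=snap('wrist','w3.png')
for c in('top','scene'):
    im=snap(c);P=cloud(im)
    m=(P[...,2]>.06)&(P[...,2]<.08)&(abs(P[...,0]-.53)<.03)&(P[...,1]>-.09)&(P[...,1]<-.02);q=P[m];print(len(q),q.mean(0) if len(q) else 0)
E
```

```text
[0.5292565  0.06479457 0.17701635] [9.99823863e-01 1.87584268e-02 1.66476342e-04 5.80421218e-04] 0.4056705171608068 39.99254822731018
51 [ 0.52433903 -0.04581406  0.0696427 ]
74 [ 0.5305208  -0.04579531  0.07121765]
```

View pics/w3.png

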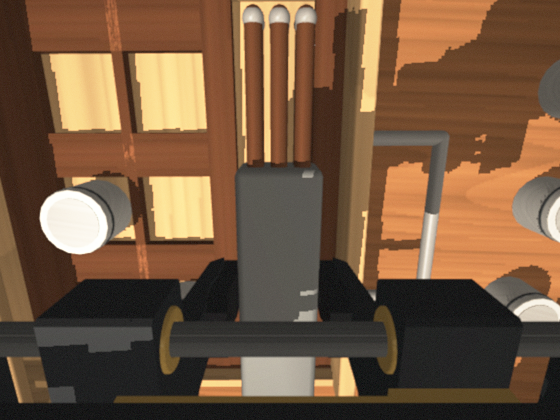

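The sleeve is held (px (280,240)) right above the bay opening (u 235–320). I lower it.

Call:
{"op": "step_arm", "data": {"motion": [{"dp": [0, -3, 50], "twist": [0, 0, 0], "hand": -1}, {"dp": [0, -3, 90], "twist": [0, 0, 0], "hand": -1}, {"dp": [0, -3, 108], "twist": [0, 0, 0], "hand": -1}, {"dp": [0, -3, 114], "twist": [0, 0, 0], "hand": -1}, {"dp": [0, -3, 114], "twist": [0, 0, 0], "hand": -1}]}}

```text
clock: 10.55
tool_pos: [0.5298, 0.069, 0.0633]
eef_rot: [1.0, 0.019, 0.001, -0.0]
contact_force: [0.7, -0.4, -2.8]
opening: 0.407
finger_force: 40.0
```

Call:
{"op": "step_arm", "data": {"motion": [{"dp": [0, 0, 2], "twist": [0, 0, 0], "hand": -1}, {"dp": [0, 0, 2], "twist": [0, 0, 0], "hand": 0.15}, {"dp": [0, 0, 2], "twist": [0, 0, 0], "hand": 0.15}, {"dp": [0, 0, 2], "twist": [0, 0, 0], "hand": 0.15}, {"dp": [0, 0, -8], "twist": [0, 0, 0], "hand": 0.15}]}}

```text
clock: 11.18
tool_pos: [0.5287, 0.0692, 0.0707]
eef_rot: [1.0, 0.019, -0.001, 0.0]
contact_force: [0.1, 0.4, 0.7]
opening: 0.578
finger_force: 0.0
```

Call:
{"op": "step_arm", "data": {"motion": [{"dp": [0, 0, -60], "twist": [0, 0, 0], "hand": 0.15}, {"dp": [0, 0, -120], "twist": [0, 0, 0], "hand": 0.15}, {"dp": [0, 40, -140], "twist": [0, 0, 0.18], "hand": 0.455}, {"dp": [0, 90, -140], "twist": [0, 0, 0.36], "hand": 0.455}, {"dp": [0, 150, -140], "twist": [0, 0, 0.54], "hand": 0.455}]}}

```text
clock: 11.8
tool_pos: [0.5353, -0.081, 0.2121]
eef_rot: [0.968, -0.25, 0.001, -0.001]
contact_force: [0.6, 0.1, -0.9]
opening: 0.729
finger_force: 0.0
```

```bash
python3 - <<'E'
from h import *
s=r.get_state();print(s['tool_pos'],R.from_quat(s['eef_rot']).as_matrix()[:,0],s['q'].round(2))
for c in('top','scene'):
    im=snap(c);P=cloud(im);X,Y,Z=P[...,0],P[...,1],P[...,2]
    m=(Z>.042)&(Z<.062)&(Y>.03)&(Y<.105)&(abs(X-.53)<.145)
    n,l,st,ce=cv2.connectedComponentsWithStats(m.astype(np.uint8))
    for i in range(1,n):
        if st[i,4]>100:q=P[l==i];print(c,'forks',cv2.minAreaRect(q[:,:2].astype(np.float32)),np.median(q[:,2]))
    tins(im)
E
```

```text
[ 0.53532017 -0.0809917   0.21206103] [ 0.87541022 -0.48337829  0.00154371] [ 0.02  0.65  0.08  1.88 -0.08  0.61 -1.93]
top forks ((0.5260844230651855, 0.0693921148777008), (0.2267283797264099, 0.03595017269253731), 1.228489637374878) 0.05096456270634542
([0.6243, -0.272, 0.0446], [50.0, 49.0, 17.0], 'silver', 206)
([0.5267, -0.2718, 0.0453], [49.0, 48.0, 18.0], 'silver', 211)
([0.4179, -0.0591, 0.0447], [48.0, 31.0, 17.0], 'Y', 137)
([0.4193, -0.2677, 0.0452], [45.0, 48.0, 18.0], 'Y', 211)
scene forks ((0.5292254090309143, 0.068585105240345), (0.23087893426418304, 0.03720651566982269), 1.9500421285629272) 0.05262476640639058
([0.4212, -0.2692, 0.043], [51.0, 53.0, 14.0], 'Y', 202)
([0.345, -0.1319, 0.044], [45.0, 49.0, 13.0], 'Y', 142)
([0.5302, -0.2759, 0.0431], [50.0, 52.0, 14.0], 'silver', 226)
([0.42, -0.0712, 0.0433], [50.0, 49.0, 14.0], 'Y', 221)
([0.5389, -0.1755, 0.0433], [48.0, 51.0, 14.0], 'silver', 237)
([0.6264, -0.274, 0.0431], [49.0, 50.0, 14.0], 'silver', 248)
([0.6379, -0.1734, 0.0432], [48.0, 50.0, 14.0], 'silver', 270)
```

Call:
{"op": "step_arm", "data": {"motion": [{"dp": [0, 0, 0], "twist": [0, 0, -0.18], "hand": 0.455}, {"dp": [0, 0, 0], "twist": [0, 0, -0.36], "hand": 0.455}, {"dp": [0, 0, 0], "twist": [0, 0, -0.54], "hand": 0.455}, {"dp": [0, 0, 0], "twist": [0, 0, -0.72], "hand": 0.455}, {"dp": [0, 0, 0], "twist": [0, 0, -0.9], "hand": 0.455}]}}

```text
clock: 12.52
tool_pos: [0.5347, -0.0803, 0.2113]
eef_rot: [0.979, 0.201, 0.0, 0.0]
contact_force: [-0.2, 0.2, 0.1]
opening: 0.727
finger_force: 0.0
```

Call:
{"op": "step_arm", "data": {"motion": [{"dp": [0, 0, 0], "twist": [0, 0, -0.18], "hand": 0.455}, {"dp": [0, 0, 0], "twist": [0, 0, -0.36], "hand": 0.455}, {"dp": [0, 0, 0], "twist": [0, 0, -0.54], "hand": 0.455}, {"dp": [0, 0, 0], "twist": [0, 0, -0.72], "hand": 0.455}, {"dp": [0, 0, 0], "twist": [0, 0, -0.9], "hand": 0.455}]}}

```text
clock: 13.15
tool_pos: [0.5347, -0.0805, 0.2113]
eef_rot: [0.794, 0.607, -0.0, 0.0]
contact_force: [-0.2, -0.1, 0.3]
opening: 0.731
finger_force: 0.0
```

Call:
{"op": "step_arm", "data": {"motion": [{"dp": [0, 0, 0], "twist": [0, 0, -0.18], "hand": 0.455}, {"dp": [0, 0, 0], "twist": [0, 0, -0.31], "hand": 0.455}, {"dp": [0, 0, 0], "twist": [0, 0, -0.31], "hand": 0.455}]}}

```text
clock: 13.52
tool_pos: [0.5347, -0.0806, 0.2111]
eef_rot: [0.694, 0.72, -0.0, 0.0]
contact_force: [0.7, 1.2, 0.9]
opening: 0.726
finger_force: 0.0
```

```bash
python3 - <<'E'
from h import *
s=r.get_state();print(s['tool_pos'],R.from_quat(s['eef_rot']).as_matrix().round(3).tolist(),s['q'].round(2))
im=snap('scene');tins(im)
print('wrist');im=snap('wrist');tins(im)
E
```

```text
[ 0.53473183 -0.08064753  0.21107546] [[-0.037, 0.999, 0.0], [0.999, 0.037, -0.0], [-0.0, 0.0, -1.0]] [ 0.39  0.69 -0.54  1.86  0.52  0.73 -0.41]
([0.3479, -0.1319, 0.044], [51.0, 49.0, 15.0], 'Y', 198)
([0.4388, -0.1565, 0.0434], [48.0, 34.0, 13.0], 'silver', 115)
([0.53, -0.275, 0.0425], [50.0, 52.0, 13.0], 'silver', 231)
([0.4206, -0.0703, 0.0437], [49.0, 49.0, 15.0], 'Y', 221)
([0.5393, -0.1751, 0.0433], [49.0, 50.0, 14.0], 'silver', 238)
([0.6267, -0.2732, 0.044], [49.0, 51.0, 16.0], 'silver', 249)
([0.6376, -0.1727, 0.0429], [49.0, 51.0, 13.0], 'silver', 259)
wrist
([0.4201, -0.0696, 0.0423], [50.0, 50.0, 12.0], 'Y', 2613)
([0.3469, -0.1306, 0.0424], [50.0, 50.0, 13.0], 'Y', 2384)
([0.4299, -0.1548, 0.0419], [31.0, 31.0, 12.0], 'silver', 415)
([0.5373, -0.1737, 0.0424], [50.0, 49.0, 13.0], 'silver', 2013)
([0.5291, -0.2698, 0.0421], [49.0, 42.0, 12.0], 'silver', 1536)
([0.4281, -0.2706, 0.0423], [35.0, 46.0, 13.0], 'Y', 891)
([0.6251, -0.268, 0.0423], [50.0, 40.0, 13.0], 'silver', 1471)
```

Call:
{"op": "step_arm", "data": {"motion": [{"dp": [-45, 0, 30], "twist": [0, 0, 0], "hand": 0.455}, {"dp": [-93, -1, 60], "twist": [0, 0, 0], "hand": 0.455}, {"dp": [-93, -1, 110], "twist": [0, 0, 0], "hand": 0.455}, {"dp": [-93, -1, 160], "twist": [0, 0, 0], "hand": 0.455}, {"dp": [-93, -1, 174], "twist": [0, 0, 0], "hand": 0.455}]}}

```text
clock: 14.25
tool_pos: [0.5358, -0.1733, 0.0345]
eef_rot: [0.694, 0.72, -0.002, -0.002]
contact_force: [-0.0, 0.2, -0.2]
opening: 0.728
finger_force: 0.0
```

Call:
{"op": "step_arm", "data": {"motion": [{"dp": [0, 0, 0], "twist": [0, 0, 0], "hand": 0.455}, {"dp": [0, 0, 0], "twist": [0, 0, 0], "hand": -1}, {"dp": [0, 0, 0], "twist": [0, 0, 0], "hand": -1}, {"dp": [0, 0, 0], "twist": [0, 0, 0], "hand": -1}], "force": 30}}

```text
clock: 14.75
tool_pos: [0.5386, -0.1739, 0.0385]
eef_rot: [0.694, 0.72, 0.001, 0.001]
contact_force: [0.0, 0.3, 7.6]
opening: 0.56
finger_force: 30.0
```

Call:
{"op": "step_arm", "data": {"motion": [{"dp": [0, 0, -50], "twist": [0, 0, 0], "hand": -1}, {"dp": [0, 0, -100], "twist": [0, 0, 0], "hand": -1}, {"dp": [40, 0, -110], "twist": [0, 0, 0], "hand": -1}, {"dp": [90, 0, -110], "twist": [0, 0, 0], "hand": -1}, {"dp": [143, 0, -110], "twist": [0, 0, 0], "hand": -1}]}}

```text
clock: 15.38
tool_pos: [0.5322, -0.03, 0.1477]
eef_rot: [0.694, 0.72, 0.001, 0.001]
contact_force: [0.5, 1.1, -1.7]
opening: 0.563
finger_force: 30.0
```

Call:
{"op": "step_arm", "data": {"motion": [{"dp": [50, 0, 0], "twist": [0, 0, 0], "hand": -1}, {"dp": [100, 0, 0], "twist": [0, 0, 0], "hand": -1}, {"dp": [150, 0, 0], "twist": [0, 0, 0], "hand": -1}, {"dp": [180, 0, 0], "twist": [0, 0, 0], "hand": -1}, {"dp": [180, 0, 0], "twist": [0, 0, 0], "hand": -1}]}}

```text
clock: 16.0
tool_pos: [0.5249, 0.1527, 0.1475]
eef_rot: [0.692, 0.722, 0.001, -0.0]
contact_force: [0.0, 0.3, -1.6]
opening: 0.562
finger_force: 30.0
```

```bash
python3 - <<'E'
from h import *
s=r.get_state();print(s['tool_pos'],R.from_quat(s['eef_rot']).as_matrix().round(3)[:,0],s['opening'],s['finger_force'])
im=snap('wrist','w4.png')
E
```

```text
[0.52488545 0.15270986 0.14754969] [-0.043  0.999  0.003] 0.5617287684744999 29.999895924702287
```

View pics/w4.png

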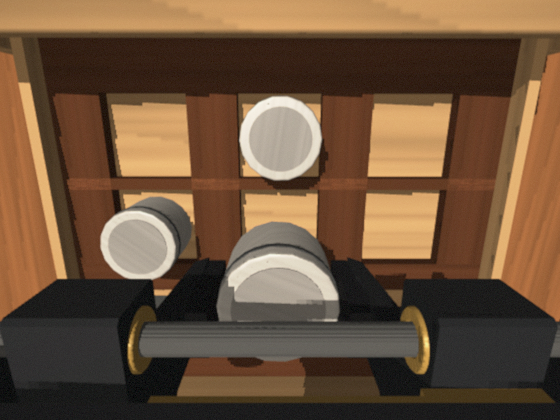

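Tin held at px (280,290), above the front-middle pocket. I lower part way and check.

Call:
{"op": "step_arm", "data": {"motion": [{"dp": [0, 0, 40], "twist": [0, 0, 0], "hand": -1}, {"dp": [0, 0, 65], "twist": [0, 0, 0], "hand": -1}, {"dp": [0, 0, 65], "twist": [0, 0, 0], "hand": -1}, {"dp": [0, 0, 65], "twist": [0, 0, 0], "hand": -1}]}}

```text
clock: 16.55
tool_pos: [0.5258, 0.1482, 0.0826]
eef_rot: [0.694, 0.72, 0.0, 0.0]
contact_force: [1.1, 0.1, -0.6]
opening: 0.556
finger_force: 30.0
```

Call:
{"op": "step_arm", "data": {"motion": [{"dp": [0, 1, 12], "twist": [0, 0, 0], "hand": -1}, {"dp": [0, 0, 21], "twist": [0, 0, 0], "hand": -1}, {"dp": [0, 0, 21], "twist": [0, 0, 0], "hand": -1}, {"dp": [0, 0, 21], "twist": [0, 0, 0], "hand": 0.4}, {"dp": [0, 0, 21], "twist": [0, 0, 0], "hand": 0.4}]}}

```text
clock: 17.18
tool_pos: [0.5251, 0.1492, 0.0608]
eef_rot: [0.693, 0.72, 0.0, 0.0]
contact_force: [0.2, 0.2, 0.8]
opening: 0.696
finger_force: 0.0
```

Call:
{"op": "step_arm", "data": {"motion": [{"dp": [0, 0, 0], "twist": [0, 0, 0], "hand": 0.4}, {"dp": [0, 0, -30], "twist": [0, 0, 0], "hand": 0.455}, {"dp": [0, 0, -90], "twist": [0, 0, 0], "hand": 0.455}, {"dp": [-40, 30, -110], "twist": [0, 0, 0], "hand": 0.455}, {"dp": [-90, 60, -110], "twist": [0, 0, 0], "hand": 0.455}]}}

```text
clock: 17.8
tool_pos: [0.5906, 0.0624, 0.1735]
eef_rot: [0.692, 0.721, 0.003, 0.001]
contact_force: [0.8, 0.2, -0.9]
opening: 0.731
finger_force: 0.0
```

```bash
python3 - <<'E'
from h import *
s=r.get_state();print(s['tool_pos'],R.from_quat(s['eef_rot']).as_matrix().round(3)[:,0],s['opening'],s['finger_force'])
for c in('top','scene'):
    im=snap(c);print(c);tins(im);print('stored');tins(im,.055,.075,.1,.25)
E
```

```text
[0.59056479 0.06238349 0.17348281] [-0.041  0.999  0.002] 0.7308642294913453 0.0
top
([0.6351, -0.1716, 0.0454], [51.0, 47.0, 19.0], 'silver', 208)
([0.6245, -0.2721, 0.0441], [50.0, 48.0, 16.0], 'silver', 206)
([0.5279, -0.2735, 0.0452], [46.0, 50.0, 18.0], 'silver', 206)
([0.4194, -0.2736, 0.0452], [45.0, 38.0, 18.0], 'Y', 151)
stored
([0.5235, 0.2147, 0.0652], [49.0, 48.0, 18.0], 'silver', 221)
([0.5245, 0.1494, 0.0651], [49.0, 48.0, 19.0], 'silver', 220)
([0.4325, 0.1445, 0.0649], [48.0, 48.0, 19.0], 'silver', 223)
scene
([0.4214, -0.2691, 0.0429], [50.0, 49.0, 13.0], 'Y', 202)
([0.4396, -0.1649, 0.0433], [51.0, 49.0, 13.0], 'silver', 218)
([0.5307, -0.2752, 0.0427], [49.0, 51.0, 13.0], 'silver', 223)
([0.6267, -0.2736, 0.043], [49.0, 49.0, 13.0], 'silver', 248)
([0.6379, -0.1723, 0.0433], [48.0, 51.0, 13.0], 'silver', 267)
stored
([0.4354, 0.1416, 0.0635], [49.0, 49.0, 17.0], 'silver', 275)
([0.5249, 0.1477, 0.064], [50.0, 49.0, 18.0], 'silver', 309)
([0.5234, 0.2138, 0.0635], [51.0, 49.0, 17.0], 'silver', 322)
```

Call:
{"op": "step_arm", "data": {"motion": [{"dp": [-60, 9, 0], "twist": [0, 0, 0], "hand": 0.455}, {"dp": [-120, 18, 0], "twist": [0, 0, 0], "hand": 0.455}, {"dp": [-180, 27, 0], "twist": [0, 0, 0], "hand": 0.455}, {"dp": [-236, 37, 0], "twist": [0, 0, 0], "hand": 0.455}, {"dp": [-236, 37, 50], "twist": [0, 0, 0], "hand": 0.455}]}}

```text
clock: 18.52
tool_pos: [0.6373, -0.1811, 0.1229]
eef_rot: [0.697, 0.717, 0.001, 0.005]
contact_force: [0.9, 0.9, -0.8]
opening: 0.726
finger_force: 0.0
```

Call:
{"op": "step_arm", "data": {"motion": [{"dp": [0, 0, 20], "twist": [0, 0, 0], "hand": 0.455}, {"dp": [0, 0, 60], "twist": [0, 0, 0], "hand": 0.455}, {"dp": [0, 0, 84], "twist": [0, 0, 0], "hand": 0.455}, {"dp": [0, 0, 84], "twist": [0, 0, 0], "hand": 0.455}]}}

```text
clock: 19.02
tool_pos: [0.6334, -0.1717, 0.0353]
eef_rot: [0.693, 0.721, -0.001, -0.002]
contact_force: [0.0, -0.5, -0.0]
opening: 0.726
finger_force: 0.0
```

Call:
{"op": "step_arm", "data": {"motion": [{"dp": [0, 0, 0], "twist": [0, 0, 0], "hand": -1}, {"dp": [0, 0, 0], "twist": [0, 0, 0], "hand": -1}, {"dp": [0, 0, 0], "twist": [0, 0, 0], "hand": -1}, {"dp": [0, 0, 0], "twist": [0, 0, 0], "hand": -1}]}}

```text
clock: 19.52
tool_pos: [0.6358, -0.1729, 0.0384]
eef_rot: [0.694, 0.72, 0.001, 0.001]
contact_force: [-0.2, 0.4, 5.2]
opening: 0.561
finger_force: 30.0
```

Call:
{"op": "step_arm", "data": {"motion": [{"dp": [0, 0, -50], "twist": [0, 0, 0], "hand": -1}, {"dp": [0, 0, -100], "twist": [0, 0, 0], "hand": -1}, {"dp": [40, -1, -110], "twist": [0, 0, 0], "hand": -1}, {"dp": [90, -2, -110], "twist": [0, 0, 0], "hand": -1}, {"dp": [143, -3, -110], "twist": [0, 0, 0], "hand": -1}]}}

```text
clock: 20.15
tool_pos: [0.6257, -0.0297, 0.1471]
eef_rot: [0.694, 0.72, -0.0, 0.0]
contact_force: [-0.6, 0.1, -1.0]
opening: 0.559
finger_force: 30.0
```

Call:
{"op": "step_arm", "data": {"motion": [{"dp": [50, 0, 0], "twist": [0, 0, 0], "hand": -1}, {"dp": [100, -2, 0], "twist": [0, 0, 0], "hand": -1}, {"dp": [150, -3, 0], "twist": [0, 0, 0], "hand": -1}, {"dp": [183, -3, 0], "twist": [0, 0, 0], "hand": -1}, {"dp": [183, -3, 0], "twist": [0, 0, 0], "hand": -1}]}}

```text
clock: 20.78
tool_pos: [0.6151, 0.157, 0.1471]
eef_rot: [0.691, 0.722, 0.001, -0.001]
contact_force: [-0.7, -1.1, -1.3]
opening: 0.559
finger_force: 30.0
```

Call:
{"op": "step_arm", "data": {"motion": [{"dp": [0, 0, 40], "twist": [0, 0, 0], "hand": -1}, {"dp": [0, 0, 65], "twist": [0, 0, 0], "hand": -1}, {"dp": [0, 0, 65], "twist": [0, 0, 0], "hand": -1}, {"dp": [0, 0, 65], "twist": [0, 0, 0], "hand": -1}]}}

```text
clock: 21.28
tool_pos: [0.6169, 0.1518, 0.0826]
eef_rot: [0.694, 0.72, 0.0, 0.0]
contact_force: [-0.2, 0.8, -0.5]
opening: 0.558
finger_force: 30.0
```

Call:
{"op": "step_arm", "data": {"motion": [{"dp": [0, 0, 12], "twist": [0, 0, 0], "hand": -1}, {"dp": [0, 0, 21], "twist": [0, 0, 0], "hand": -1}, {"dp": [0, 0, 21], "twist": [0, 0, 0], "hand": -1}, {"dp": [0, 0, 21], "twist": [0, 0, 0], "hand": 0.4}, {"dp": [0, 0, 21], "twist": [0, 0, 0], "hand": 0.4}]}}

```text
clock: 21.9
tool_pos: [0.6162, 0.1527, 0.0609]
eef_rot: [0.694, 0.72, 0.0, 0.0]
contact_force: [0.2, 0.6, 0.6]
opening: 0.695
finger_force: 0.0
```

Call:
{"op": "step_arm", "data": {"motion": [{"dp": [0, 0, 0], "twist": [0, 0, 0], "hand": 0.4}, {"dp": [0, 0, -30], "twist": [0, 0, 0], "hand": 0.455}, {"dp": [0, 0, -90], "twist": [0, 0, 0], "hand": 0.455}, {"dp": [-40, 0, -110], "twist": [0, 0, 0], "hand": 0.455}, {"dp": [-90, 0, -110], "twist": [0, 0, 0], "hand": 0.455}]}}

```text
clock: 22.52
tool_pos: [0.6209, 0.0637, 0.1734]
eef_rot: [0.693, 0.721, 0.003, 0.001]
contact_force: [0.2, -0.6, -1.5]
opening: 0.726
finger_force: 0.0
```

```bash
python3 - <<'E'
from h import *
s=r.get_state();print(s['tool_pos'],R.from_quat(s['eef_rot']).as_matrix().round(3)[:,0],s['opening'],s['finger_force'])
for c in('top','scene'):
    im=snap(c);print(c);tins(im);print('stored');tins(im,.055,.075,.1,.25)
E
```

```text
[0.62093843 0.06372408 0.17342496] [-0.041  0.999  0.002] 0.7259661662619873 0.0
top
([0.6242, -0.2716, 0.045], [49.0, 49.0, 18.0], 'silver', 211)
([0.5282, -0.2723, 0.0455], [46.0, 50.0, 19.0], 'silver', 213)
([0.4193, -0.2749, 0.0445], [45.0, 34.0, 16.0], 'Y', 137)
stored
([0.614, 0.1526, 0.066], [48.0, 46.0, 16.0], 'silver', 212)
([0.5233, 0.215, 0.0656], [48.0, 48.0, 19.0], 'silver', 221)
([0.5241, 0.1492, 0.0646], [48.0, 48.0, 18.0], 'silver', 221)
([0.4325, 0.1441, 0.0659], [48.0, 48.0, 18.0], 'silver', 227)
scene
([0.4206, -0.2702, 0.0438], [52.0, 51.0, 16.0], 'Y', 200)
([0.4398, -0.164, 0.0436], [49.0, 49.0, 15.0], 'silver', 203)
([0.5299, -0.2738, 0.0434], [51.0, 50.0, 15.0], 'silver', 222)
([0.6258, -0.2741, 0.0433], [51.0, 49.0, 14.0], 'silver', 250)
stored
([0.4349, 0.1415, 0.0636], [50.0, 48.0, 17.0], 'silver', 277)
([0.5262, 0.1477, 0.0637], [49.0, 50.0, 17.0], 'silver', 309)
([0.524, 0.2138, 0.0642], [50.0, 49.0, 17.0], 'silver', 323)
([0.6156, 0.1512, 0.0631], [51.0, 49.0, 16.0], 'silver', 348)
```

Call:
{"op": "step_arm", "data": {"motion": [{"dp": [-60, -2, 0], "twist": [0, 0, 0], "hand": 0.455}, {"dp": [-120, -4, 0], "twist": [0, 0, 0], "hand": 0.455}, {"dp": [-180, -5, 0], "twist": [0, 0, 0], "hand": 0.455}, {"dp": [-240, -6, 0], "twist": [0, 0, 0], "hand": 0.455}, {"dp": [-290, -8, 0], "twist": [0, 0, 0], "hand": 0.455}]}}

```text
clock: 23.25
tool_pos: [0.6222, -0.2302, 0.1706]
eef_rot: [0.694, 0.72, -0.0, 0.0]
contact_force: [0.6, -0.4, 0.8]
opening: 0.731
finger_force: 0.0
```

Call:
{"op": "step_arm", "data": {"motion": [{"dp": [-46, -1, 0], "twist": [0, 0, 0], "hand": 0.455}, {"dp": [-46, -1, 50], "twist": [0, 0, 0], "hand": 0.455}, {"dp": [-46, -1, 100], "twist": [0, 0, 0], "hand": 0.455}, {"dp": [-46, -1, 134], "twist": [0, 0, 0], "hand": 0.455}, {"dp": [-46, -1, 134], "twist": [0, 0, 0], "hand": 0.455}]}}

```text
clock: 23.88
tool_pos: [0.6211, -0.2725, 0.0339]
eef_rot: [0.693, 0.721, -0.001, -0.003]
contact_force: [0.6, -0.0, 0.1]
opening: 0.732
finger_force: 0.0
```

Call:
{"op": "step_arm", "data": {"motion": [{"dp": [0, 0, 0], "twist": [0, 0, 0], "hand": -1}, {"dp": [0, 0, 0], "twist": [0, 0, 0], "hand": -1}, {"dp": [0, 0, 0], "twist": [0, 0, 0], "hand": -1}, {"dp": [0, 0, 0], "twist": [0, 0, 0], "hand": -1}]}}

```text
clock: 24.38
tool_pos: [0.6249, -0.2737, 0.0388]
eef_rot: [0.694, 0.72, 0.001, 0.002]
contact_force: [0.2, 0.1, 5.8]
opening: 0.562
finger_force: 30.0
```

Call:
{"op": "step_arm", "data": {"motion": [{"dp": [0, 0, -50], "twist": [0, 0, 0], "hand": -1}, {"dp": [0, 0, -100], "twist": [0, 0, 0], "hand": -1}, {"dp": [40, 1, -110], "twist": [0, 0, 0], "hand": -1}, {"dp": [90, 2, -110], "twist": [0, 0, 0], "hand": -1}, {"dp": [143, 3, -110], "twist": [0, 0, 0], "hand": -1}]}}

```text
clock: 25.0
tool_pos: [0.6206, -0.1297, 0.1474]
eef_rot: [0.694, 0.72, 0.0, 0.0]
contact_force: [0.6, 0.8, -0.2]
opening: 0.557
finger_force: 30.0
```

Call:
{"op": "step_arm", "data": {"motion": [{"dp": [55, 1, 0], "twist": [0, 0, 0], "hand": -1}, {"dp": [110, 2, 0], "twist": [0, 0, 0], "hand": -1}, {"dp": [165, 3, 0], "twist": [0, 0, 0], "hand": -1}, {"dp": [220, 4, 0], "twist": [0, 0, 0], "hand": -1}, {"dp": [270, 5, 0], "twist": [0, 0, 0], "hand": -1}]}}

```text
clock: 25.62
tool_pos: [0.6152, 0.1416, 0.1471]
eef_rot: [0.693, 0.721, 0.0, 0.0]
contact_force: [0.4, -0.1, -1.1]
opening: 0.56
finger_force: 30.0
```

Call:
{"op": "step_arm", "data": {"motion": [{"dp": [45, 1, 0], "twist": [0, 0, 0], "hand": -1}, {"dp": [79, 1, 0], "twist": [0, 0, 0], "hand": -1}, {"dp": [79, 1, 20], "twist": [0, 0, 0], "hand": -1}, {"dp": [79, 1, 55], "twist": [0, 0, 0], "hand": -1}, {"dp": [79, 1, 65], "twist": [0, 0, 0], "hand": -1}]}}

```text
clock: 26.25
tool_pos: [0.6122, 0.2158, 0.0791]
eef_rot: [0.694, 0.72, -0.003, -0.0]
contact_force: [-0.9, -0.1, -1.5]
opening: 0.561
finger_force: 30.0
```

Call:
{"op": "step_arm", "data": {"motion": [{"dp": [0, 0, 0], "twist": [0, 0, 0], "hand": -1}, {"dp": [0, 0, 0], "twist": [0, 0, 0], "hand": -1}]}}

```text
clock: 26.5
tool_pos: [0.6144, 0.2185, 0.0828]
eef_rot: [0.694, 0.72, 0.001, 0.0]
contact_force: [-0.4, 1.0, -1.2]
opening: 0.559
finger_force: 30.0
```

Call:
{"op": "step_arm", "data": {"motion": [{"dp": [0, 0, 12], "twist": [0, 0, 0], "hand": -1}, {"dp": [0, 0, 21], "twist": [0, 0, 0], "hand": -1}, {"dp": [0, 0, 21], "twist": [0, 0, 0], "hand": -1}, {"dp": [0, 0, 21], "twist": [0, 0, 0], "hand": 0.4}, {"dp": [0, 0, 21], "twist": [0, 0, 0], "hand": 0.4}]}}

```text
clock: 27.12
tool_pos: [0.6136, 0.2185, 0.0606]
eef_rot: [0.694, 0.72, -0.0, 0.0]
contact_force: [-0.0, -0.7, -0.2]
opening: 0.701
finger_force: 0.0
```

Call:
{"op": "step_arm", "data": {"motion": [{"dp": [0, 0, 0], "twist": [0, 0, 0], "hand": 0.4}, {"dp": [0, 0, -30], "twist": [0, 0, 0], "hand": 0.455}, {"dp": [0, 0, -90], "twist": [0, 0, 0], "hand": 0.455}, {"dp": [-50, -10, -110], "twist": [0, 0, 0], "hand": 0.455}, {"dp": [-110, -20, -110], "twist": [0, 0, 0], "hand": 0.455}]}}

```text
clock: 27.75
tool_pos: [0.599, 0.1087, 0.1732]
eef_rot: [0.693, 0.721, 0.003, 0.001]
contact_force: [1.1, -1.3, 0.1]
opening: 0.727
finger_force: 0.0
```

Call:
{"op": "step_arm", "data": {"motion": [{"dp": [-50, -20, 0], "twist": [0, 0, 0], "hand": 0.455}, {"dp": [-50, -20, 0], "twist": [0, 0, 0], "hand": 0.455}]}}

```text
clock: 28.0
tool_pos: [0.5784, 0.0504, 0.1703]
eef_rot: [0.696, 0.718, -0.003, 0.001]
contact_force: [0.4, 1.0, 0.5]
opening: 0.728
finger_force: 0.0
```

```bash
python3 - <<'E'
from h import *
for c in('top','scene'):
    im=snap(c);print(c);tins(im);print('stored');tins(im,.055,.075,.1,.25)
s=r.get_state();print(s['tool_pos'],R.from_quat(s['eef_rot']).as_matrix().round(3)[:,0],s['opening'],s['finger_force'])
E
```

```text
top
([0.5279, -0.2727, 0.0446], [46.0, 49.0, 17.0], 'silver', 215)
([0.4194, -0.2745, 0.045], [45.0, 34.0, 18.0], 'Y', 116)
stored
([0.6146, 0.1526, 0.0651], [49.0, 45.0, 19.0], 'silver', 222)
([0.6103, 0.2201, 0.0649], [48.0, 49.0, 20.0], 'silver', 218)
([0.5243, 0.1493, 0.0651], [48.0, 48.0, 19.0], 'silver', 223)
([0.5218, 0.215, 0.0648], [45.0, 47.0, 19.0], 'silver', 221)
([0.4324, 0.1443, 0.0648], [47.0, 48.0, 20.0], 'silver', 226)
scene
([0.4219, -0.2698, 0.0443], [51.0, 52.0, 15.0], 'Y', 202)
([0.4391, -0.1643, 0.0433], [50.0, 50.0, 14.0], 'silver', 214)
([0.53, -0.2743, 0.0425], [50.0, 51.0, 13.0], 'silver', 227)
stored
([0.4346, 0.1416, 0.0645], [50.0, 49.0, 17.0], 'silver', 273)
([0.5253, 0.1476, 0.0641], [52.0, 49.0, 17.0], 'silver', 312)
([0.5243, 0.2141, 0.0638], [50.0, 49.0, 17.0], 'silver', 325)
([0.616, 0.1509, 0.0635], [51.0, 50.0, 17.0], 'silver', 346)
([0.6135, 0.2178, 0.064], [50.0, 50.0, 17.0], 'silver', 362)
[0.57998423 0.05723519 0.17099534] [-0.037  0.999  0.001] 0.7258366680799527 0.0
```

Call:
{"op": "step_arm", "data": {"motion": [{"dp": [-55, -11, 0], "twist": [0, 0, 0], "hand": 0.455}, {"dp": [-110, -22, 0], "twist": [0, 0, 0], "hand": 0.455}, {"dp": [-165, -33, 0], "twist": [0, 0, 0], "hand": 0.455}, {"dp": [-225, -44, 0], "twist": [0, 0, 0], "hand": 0.455}, {"dp": [-280, -54, 0], "twist": [0, 0, 0], "hand": 0.455}]}}

```text
clock: 28.72
tool_pos: [0.5378, -0.2247, 0.171]
eef_rot: [0.693, 0.721, 0.001, 0.0]
contact_force: [0.2, 0.2, -0.6]
opening: 0.728
finger_force: 0.0
```

Call:
{"op": "step_arm", "data": {"motion": [{"dp": [-48, -10, 0], "twist": [0, 0, 0], "hand": 0.455}, {"dp": [-48, -10, 50], "twist": [0, 0, 0], "hand": 0.455}, {"dp": [-48, -10, 100], "twist": [0, 0, 0], "hand": 0.455}, {"dp": [-48, -10, 133], "twist": [0, 0, 0], "hand": 0.455}, {"dp": [-48, -10, 133], "twist": [0, 0, 0], "hand": 0.455}]}}

```text
clock: 29.35
tool_pos: [0.5284, -0.2705, 0.0356]
eef_rot: [0.692, 0.721, -0.0, -0.002]
contact_force: [0.0, -0.3, -0.2]
opening: 0.725
finger_force: 0.0
```

Call:
{"op": "step_arm", "data": {"motion": [{"dp": [0, 0, 0], "twist": [0, 0, 0], "hand": -1}, {"dp": [0, 0, 0], "twist": [0, 0, 0], "hand": -1}, {"dp": [0, 0, 0], "twist": [0, 0, 0], "hand": -1}, {"dp": [0, 0, 0], "twist": [0, 0, 0], "hand": -1}]}}

```text
clock: 29.85
tool_pos: [0.5297, -0.273, 0.0394]
eef_rot: [0.693, 0.72, 0.001, 0.001]
contact_force: [0.2, 1.2, 6.5]
opening: 0.56
finger_force: 30.0
```

Call:
{"op": "step_arm", "data": {"motion": [{"dp": [0, 0, -50], "twist": [0, 0, 0], "hand": -1}, {"dp": [0, 0, -100], "twist": [0, 0, 0], "hand": -1}, {"dp": [40, 0, -110], "twist": [0, 0, 0], "hand": -1}, {"dp": [90, 0, -110], "twist": [0, 0, 0], "hand": -1}, {"dp": [143, 0, -110], "twist": [0, 0, 0], "hand": -1}]}}

```text
clock: 30.48
tool_pos: [0.5226, -0.1296, 0.1484]
eef_rot: [0.694, 0.72, 0.0, 0.001]
contact_force: [0.7, 0.2, -1.8]
opening: 0.558
finger_force: 30.0
```

Call:
{"op": "step_arm", "data": {"motion": [{"dp": [50, -15, 0], "twist": [0, 0, 0], "hand": -1}, {"dp": [100, -30, 0], "twist": [0, 0, 0], "hand": -1}, {"dp": [150, -45, 0], "twist": [0, 0, 0], "hand": -1}, {"dp": [205, -60, 0], "twist": [0, 0, 0], "hand": -1}, {"dp": [260, -79, 0], "twist": [0, 0, 0], "hand": -1}]}}

```text
clock: 31.1
tool_pos: [0.4339, 0.1282, 0.1481]
eef_rot: [0.694, 0.72, 0.001, 0.0]
contact_force: [0.2, 0.2, -1.7]
opening: 0.563
finger_force: 30.0
```

Call:
{"op": "step_arm", "data": {"motion": [{"dp": [45, 0, 0], "twist": [0, 0, 0], "hand": -1}, {"dp": [84, 0, 0], "twist": [0, 0, 0], "hand": -1}, {"dp": [84, 0, 20], "twist": [0, 0, 0], "hand": -1}, {"dp": [84, 0, 55], "twist": [0, 0, 0], "hand": -1}, {"dp": [84, 0, 65], "twist": [0, 0, 0], "hand": -1}]}}

```text
clock: 31.72
tool_pos: [0.4301, 0.2101, 0.0817]
eef_rot: [0.693, 0.721, -0.001, 0.0]
contact_force: [0.1, 0.7, -1.0]
opening: 0.558
finger_force: 30.0
```

Call:
{"op": "step_arm", "data": {"motion": [{"dp": [0, 0, 0], "twist": [0, 0, 0], "hand": -1}, {"dp": [0, 0, 0], "twist": [0, 0, 0], "hand": -1}]}}

```text
clock: 31.98
tool_pos: [0.4313, 0.2107, 0.0836]
eef_rot: [0.694, 0.72, 0.001, 0.0]
contact_force: [0.1, 0.3, -1.6]
opening: 0.56
finger_force: 30.0
```

Call:
{"op": "step_arm", "data": {"motion": [{"dp": [0, 0, 12], "twist": [0, 0, 0], "hand": -1}, {"dp": [0, 0, 21], "twist": [0, 0, 0], "hand": -1}, {"dp": [0, 0, 21], "twist": [0, 0, 0], "hand": -1}, {"dp": [0, 0, 21], "twist": [0, 0, 0], "hand": 0.4}, {"dp": [0, 0, 21], "twist": [0, 0, 0], "hand": 0.4}]}}

```text
clock: 32.6
tool_pos: [0.4307, 0.2106, 0.0617]
eef_rot: [0.694, 0.72, -0.0, 0.0]
contact_force: [-0.5, -0.0, -0.8]
opening: 0.698
finger_force: 0.0
```

Call:
{"op": "step_arm", "data": {"motion": [{"dp": [0, 0, 0], "twist": [0, 0, 0], "hand": 0.4}, {"dp": [0, 0, -30], "twist": [0, 0, 0], "hand": 0.4}, {"dp": [0, 0, -90], "twist": [0, 0, 0], "hand": 0.4}, {"dp": [-50, 20, -120], "twist": [0, 0, 0], "hand": 0.2}, {"dp": [-100, 40, -140], "twist": [0, 0, 0], "hand": 0}]}}

```text
clock: 33.22
tool_pos: [0.4754, 0.1115, 0.2036]
eef_rot: [0.693, 0.721, 0.001, 0.001]
contact_force: [0.9, 1.1, -0.3]
opening: 0.514
finger_force: 0.0
```

Call:
{"op": "step_arm", "data": {"motion": [{"dp": [-50, 15, 0], "twist": [0, 0, 0.18], "hand": 0}, {"dp": [-100, 30, 0], "twist": [0, 0, 0.36], "hand": 0}, {"dp": [-150, 45, 0], "twist": [0, 0, 0.54], "hand": 0}, {"dp": [-200, 55, 0], "twist": [0, 0, 0.72], "hand": 0}, {"dp": [-255, 60, 0], "twist": [0, 0, 0.9], "hand": 0}]}}

```text
clock: 33.85
tool_pos: [0.5447, -0.1416, 0.2018]
eef_rot: [0.939, 0.345, 0.0, -0.0]
contact_force: [1.1, -0.2, 0.2]
opening: 0.499
finger_force: 0.0
```

Call:
{"op": "step_arm", "data": {"motion": [{"dp": [0, 0, 0], "twist": [0, 0, 0.18], "hand": 0}, {"dp": [0, 0, 0], "twist": [0, 0, 0.36], "hand": 0}, {"dp": [0, 0, 0], "twist": [0, 0, 0.54], "hand": 0}, {"dp": [0, 0, 0], "twist": [0, 0, 0.671], "hand": 0}, {"dp": [0, 0, 0], "twist": [0, 0, 0.671], "hand": 0}]}}

```text
clock: 34.48
tool_pos: [0.544, -0.1403, 0.2017]
eef_rot: [1.0, 0.02, -0.0, 0.0]
contact_force: [-0.2, -0.5, 0.2]
opening: 0.501
finger_force: 0.0
```

```bash
python3 - <<'E'
from h import *
s=r.get_state();print(s['tool_pos'],R.from_quat(s['eef_rot']).as_matrix().round(3)[:,0],s['opening'],s['q'].round(2))
for c in('top','scene'):
    im=snap(c,c+'5.png');print(c);tins(im);print('stored');tins(im,.055,.075,.1,.25)
    P=cloud(im);X,Y,Z=P[...,0],P[...,1],P[...,2]
    m=(Z>.042)&(Z<.062)&(Y>.03)&(Y<.105)&(abs(X-.53)<.145)
    n,l,st,ce=cv2.connectedComponentsWithStats(m.astype(np.uint8));i=1+np.argmax(st[1:,4]);q=P[l==i];print('forks',cv2.minAreaRect(q[:,:2].astype(np.float32)),np.median(q[:,2]))
    m=(Z>.06)&(Z<.08)&(abs(X-.53)<.05)&(Y>-.09)&(Y<-.02);q=P[m];print('bar',len(q),q.mean(0) if len(q) else 0)
im=cv2.imread('pics/scene5.png')[100:330,130:500];cv2.imwrite('pics/s5c.png',cv2.resize(im,None,fx=2.1,fy=2.1))
E
```

```text
[ 0.54398116 -0.1402571   0.20170381] [ 0.999  0.039 -0.   ] 0.5011355945400837 [ 0.23  0.68 -0.11  1.82  0.11  0.64 -1.47]
top
([0.4373, -0.1603, 0.0444], [48.0, 46.0, 17.0], 'silver', 202)
([0.4179, -0.0682, 0.0459], [48.0, 48.0, 18.0], 'Y', 210)
([0.3442, -0.1289, 0.0449], [48.0, 48.0, 18.0], 'Y', 213)
stored
([0.6144, 0.1526, 0.0656], [50.0, 45.0, 18.0], 'silver', 219)
([0.6103, 0.2198, 0.065], [48.0, 49.0, 20.0], 'silver', 221)
([0.5232, 0.2146, 0.0651], [48.0, 48.0, 19.0], 'silver', 222)
([0.5239, 0.1493, 0.0646], [48.0, 48.0, 18.0], 'silver', 223)
([0.4285, 0.2093, 0.0651], [47.0, 48.0, 19.0], 'silver', 222)
([0.4325, 0.1444, 0.065], [48.0, 48.0, 18.0], 'silver', 224)
forks ((0.5262410640716553, 0.06954491883516312), (0.22705824673175812, 0.03584858775138855), 1.244175910949707) 0.051583326270812524
bar 111 [ 0.52719199 -0.04449931  0.07060083]
scene
([0.347, -0.131, 0.0443], [52.0, 50.0, 16.0], 'Y', 200)
([0.4405, -0.1637, 0.0435], [47.0, 48.0, 13.0], 'silver', 170)
([0.4217, -0.0705, 0.0432], [50.0, 49.0, 14.0], 'Y', 227)
stored
([0.4339, 0.1416, 0.0645], [51.0, 49.0, 19.0], 'silver', 279)
([0.4316, 0.2079, 0.0642], [49.0, 48.0, 18.0], 'silver', 287)
([0.5254, 0.1478, 0.0637], [51.0, 50.0, 17.0], 'silver', 308)
([0.5244, 0.214, 0.0641], [49.0, 49.0, 17.0], 'silver', 324)
([0.6164, 0.1511, 0.0638], [49.0, 49.0, 17.0], 'silver', 348)
([0.6135, 0.2179, 0.0635], [50.0, 50.0, 17.0], 'silver', 362)
forks ((0.528872013092041, 0.06919035315513611), (0.23071925342082977, 0.03699200227856636), 2.142688274383545) 0.05265723756624363
bar 129 [ 0.53013337 -0.04566641  0.07074467]
```

View pics/s5c.png

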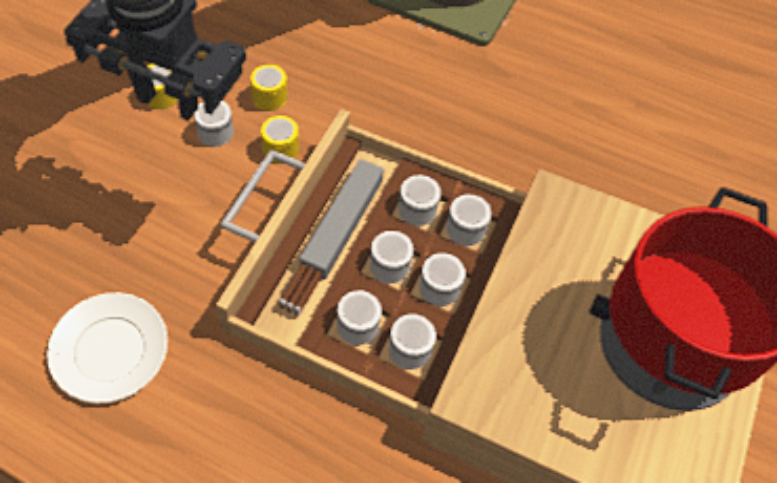

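The crop shows six tins in the pockets, the forks in the bay at px (330,230), and one silver spare left at (213,120). I pinch the handle and push.

Call:
{"op": "step_arm", "data": {"motion": [{"dp": [-4, -50, 0], "twist": [0, 0, 0], "hand": 0}, {"dp": [-7, -94, 0], "twist": [0, 0, 0], "hand": 0}, {"dp": [-7, -94, 40], "twist": [0, 0, 0], "hand": 0}, {"dp": [-7, -94, 80], "twist": [0, 0, 0], "hand": 0}, {"dp": [-7, -94, 80], "twist": [0, 0, 0], "hand": 0}]}}

```text
clock: 35.2
tool_pos: [0.5317, -0.0465, 0.1197]
eef_rot: [1.0, 0.02, -0.003, -0.0]
contact_force: [-0.6, 0.3, 0.6]
opening: 0.498
finger_force: 0.0
```

Call:
{"op": "step_arm", "data": {"motion": [{"dp": [0, 0, 25], "twist": [0, 0, 0], "hand": 0}, {"dp": [0, 0, 43], "twist": [0, 0, 0], "hand": 0}, {"dp": [0, 0, 43], "twist": [0, 0, 0], "hand": -1}, {"dp": [0, 0, 43], "twist": [0, 0, 0], "hand": -1}, {"dp": [0, 0, 43], "twist": [0, 0, 0], "hand": -1}]}}

```text
clock: 35.83
tool_pos: [0.5344, -0.0468, 0.0799]
eef_rot: [1.0, 0.019, 0.001, 0.0]
contact_force: [-0.6, -0.4, 0.6]
opening: 0.181
finger_force: 0.0
```

Call:
{"op": "step_arm", "data": {"motion": [{"dp": [0, 0, 0], "twist": [0, 0, 0], "hand": -1}]}}

```text
clock: 35.95
tool_pos: [0.5342, -0.0463, 0.0796]
eef_rot: [1.0, 0.019, 0.001, -0.0]
contact_force: [0.5, 1.1, 5.2]
opening: 0.098
finger_force: 30.0
```

Call:
{"op": "step_arm", "data": {"motion": [{"dp": [0, -10, 0], "twist": [0, 0, 0], "hand": -1}, {"dp": [0, -30, 0], "twist": [0, 0, 0], "hand": -1}, {"dp": [0, -55, 0], "twist": [0, 0, 0], "hand": -1}, {"dp": [0, -80, 0], "twist": [0, 0, 0], "hand": -1}, {"dp": [0, -105, 0], "twist": [0, 0, 0], "hand": -1}]}}

```text
clock: 36.58
tool_pos: [0.5298, 0.058, 0.0796]
eef_rot: [1.0, 0.018, 0.0, 0.001]
contact_force: [-1.3, -3.3, 8.4]
opening: 0.101
finger_force: 30.0
```

Call:
{"op": "step_arm", "data": {"motion": [{"dp": [0, -25, 0], "twist": [0, 0, 0], "hand": -1}, {"dp": [0, -50, 0], "twist": [0, 0, 0], "hand": -1}, {"dp": [0, -75, 0], "twist": [0, 0, 0], "hand": -1}, {"dp": [0, -100, 0], "twist": [0, 0, 0], "hand": -1}, {"dp": [0, -120, 0], "twist": [0, 0, 0], "hand": -1}]}}

```text
clock: 37.2
tool_pos: [0.5248, 0.1789, 0.0796]
eef_rot: [1.0, 0.019, 0.0, 0.0]
contact_force: [-0.4, -3.0, 8.9]
opening: 0.101
finger_force: 30.0
```

Call:
{"op": "step_arm", "data": {"motion": [{"dp": [0, -15, 0], "twist": [0, 0, 0], "hand": -1}, {"dp": [0, -27, 0], "twist": [0, 0, 0], "hand": -1}, {"dp": [0, -36, 0], "twist": [0, 0, 0], "hand": -1}, {"dp": [0, -41, 0], "twist": [0, 0, 0], "hand": -1}, {"dp": [0, -41, 0], "twist": [0, 0, 0], "hand": -1}]}}

```text
clock: 37.83
tool_pos: [0.5231, 0.2185, 0.0796]
eef_rot: [1.0, 0.019, -0.0, 0.001]
contact_force: [-3.1, -2.4, 8.8]
opening: 0.099
finger_force: 30.0
```

Call:
{"op": "step_arm", "data": {"motion": [{"dp": [0, -2, 0], "twist": [0, 0, 0], "hand": -1}, {"dp": [0, -4, 0], "twist": [0, 0, 0], "hand": -1}, {"dp": [0, -4, 0], "twist": [0, 0, 0], "hand": -1}]}}

```text
clock: 38.2
tool_pos: [0.5231, 0.2186, 0.0796]
eef_rot: [1.0, 0.017, -0.001, 0.003]
contact_force: [-1.4, -9.3, 10.5]
opening: 0.104
finger_force: 30.0
```

At the stop. Release and retreat straight up.

Call:
{"op": "step_arm", "data": {"motion": [{"dp": [0, 3, 0], "twist": [0, 0, 0], "hand": -0.3}, {"dp": [0, 3, 0], "twist": [0, 0, 0], "hand": -0.3}, {"dp": [0, 3, 0], "twist": [0, 0, 0], "hand": -0.3}, {"dp": [0, 3, -40], "twist": [0, 0, 0], "hand": -0.3}, {"dp": [0, 3, -90], "twist": [0, 0, 0], "hand": -0.3}]}}

```text
clock: 38.83
tool_pos: [0.5226, 0.2205, 0.1686]
eef_rot: [1.0, 0.019, -0.001, 0.0]
contact_force: [1.1, 0.3, -0.3]
opening: 0.349
finger_force: 0.0
```

Call:
{"op": "step_arm", "data": {"motion": [{"dp": [0, 50, -50], "twist": [0, 0, 0], "hand": -0.3}, {"dp": [0, 100, -70], "twist": [0, 0, 0], "hand": -0.3}, {"dp": [0, 120, -70], "twist": [0, 0, 0], "hand": -0.3}, {"dp": [0, 120, -70], "twist": [0, 0, 0], "hand": -0.3}, {"dp": [0, 120, -70], "twist": [0, 0, 0], "hand": -0.3}]}}

```text
clock: 39.45
tool_pos: [0.5278, 0.1022, 0.2383]
eef_rot: [1.0, 0.02, -0.0, -0.001]
contact_force: [0.3, 0.3, -0.1]
opening: 0.35
finger_force: 0.0
```

```bash
python3 - <<'E'
from h import *
s=r.get_state();print(s['tool_pos'])
for c in('top','scene'):
    im=snap(c,c+'6.png');print(c);tins(im);P=cloud(im);X,Y,Z=P[...,0],P[...,1],P[...,2]
    m=(Z>.06)&(Z<.08)&(abs(X-.52)<.05)&(Y>.15)&(Y<.24);q=P[m];print('bar',len(q),q.mean(0) if len(q) else 0)
    print(find(im,c,'pot'),find(im,c,'saucer'))
E
```

```text
[0.52775139 0.10218112 0.23826731]
top
([0.4372, -0.1628, 0.0447], [48.0, 47.0, 16.0], 'silver', 216)
([0.4178, -0.0681, 0.0456], [48.0, 48.0, 19.0], 'Y', 216)
([0.4193, -0.2678, 0.0447], [45.0, 48.0, 16.0], 'Y', 212)
([0.3442, -0.1292, 0.0444], [48.0, 49.0, 16.0], 'Y', 219)
bar 81 [0.50995553 0.21988072 0.06926736]
[(0.63, [0.51, 0.261, 0.068], [207, 231]), (0.6, [0.502, 0.487, 0.157], [122, 231])] [(0.6, [0.776, -0.097, 0.008], [326, 149])]
scene
([0.4212, -0.2706, 0.0429], [50.0, 53.0, 14.0], 'Y', 202)
([0.4414, -0.1646, 0.0433], [50.0, 51.0, 14.0], 'silver', 216)
([0.4207, -0.0701, 0.0431], [51.0, 49.0, 14.0], 'Y', 223)
bar 147 [0.52225925 0.21793461 0.07146691]
[(0.85, [0.484, 0.469, 0.191], [468, 237]), (0.33, [0.533, 0.223, 0.073], [343, 232])] [(0.65, [0.774, -0.097, 0.014], [181, 263])]
```

View pics/scene6.png

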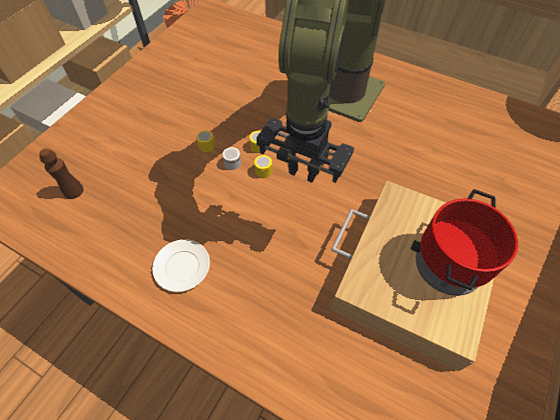

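The drawer is shut, with the bar at px (350,233) as at the start. The spare is upright at (232,157), the pot and saucer have not moved, and the arm is clear.

```bash
python3 -c "
from plant import r
print(r.finish_job())"
```

```text
the job is handed in; nothing more can be done
None
```

I handed the job in; no verdict was returned, but the last checks showed the drawer back at its end stop with all six pockets filled, the forks flat in the bay, and the unneeded spare tin, pot and saucer undisturbed.

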